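# Change the sprockets of a used chain drive and refit its guard

## Robot

A 7-joint arm with a two-finger parallel gripper is mounted at the origin on the work surface. World frame = base frame: x ahead of the robot, y to its left, z up, the work surface at z = 0. Lengths are in m, angles in degrees, forces in N, time in s.
With the tool pointing down it reaches from about 0.425 to 0.875 m from the base axis. Payload 4.7 kg.
Tool frame: the origin (TCP) lies on the centre line of the jaws, within the pads' length; the fingertips stand env.nose_length ahead of it and the grasp point (between the pads) lies 8 mm behind it (env.nose_length is the distance from the TCP to the fingertips, in m); y points along the fingers, z is the direction in which the jaws open and shut, and the axes are right-handed (so a half turn about y gives the same grasp; the last joint's range is limited). The gripper opens to 87 mm and grips with 3 to 60 N. Pads are 19 mm wide; open, the fingers measure 117 mm over their backs; the gripper's body (75 mm by 190 mm) begins 51 mm behind the grasp point.
Start: joints at [-66.457, 18.392, -4.016, 83.108, 1.295, 78.541, -3.26], TCP at [0.251, 0.6, 0.234] pointing down, gripper open.
Joint ranges: [-163.93, 163.93], [-17.29, 119.83], [-79.2, 71.16], [3.27, 140.29], [-89.18, 269.18], [5.43, 117.66], [-154.24, 154.24]. Speed limits (degrees/s): [147.25, 147.25, 180, 180, 180, 180, 180].

## Interface

Orientations are given as [roll, pitch, yaw] about the fixed x, y, z axes, in that order (R = Rz(yaw) Ry(pitch) Rx(roll)).
In Python, from cell import env, read_camera, camera_info, job, models gives the robot as it stands.
- The arm moves only by the tool move_arm, never from a script. Its argument "moves" is a list of rows, each a list of 6 numbers: the shift along the tool's x, y, z in mm, then the turn, a rotation vector about the tool's x, y, z in degrees. In form: [[x, y, z, ax, ay, az], ...]. A call has 1 to 20 rows; each row is the pose to reach, as a shift and turn from the pose commanded when the call began, along the tool's axes at that moment; what a row does not reach only later rows make up. A row lasts 1/12 s, in which the tool goes at most 41.7 mm and 7.16 degrees, less where a joint would pass 70% of its speed; a pose out of reach is approached as far as the arm can. A call with a gripper value outside its range is refused whole. "claw" is the finger opening in mm, from 0 to 87, set as the call begins (left out, the last holds). The fingers move at their own pace and stop on an object; "newtons" is the grip in N (left out, the last holds). Time passes only in rows, so rows that repeat a pose let the fingers close. It gives the time, the measured TCP pose, the force and the opening at its end, in the units of the state.
- env.get_obs(): the state, without advancing time (a new reading comes with each control period).
- read_camera(name): name is "scene" or "top"; returns (picture, depth): 420x560x3 uint8, red, green, blue; 420x560 float32, m along the optical axis (not along the pixel's ray), 0 where there is no reading.
- camera_info(name): a dict with "fx", "fy", "cx", "cy" (pixels), "R" (3x3) and "t" (3): a world point X has camera coordinates R X + t. Camera axes: x right, y down, z forward; pixel columns grow to the right and rows downward; lengths in m; the calibration is good to about 2 mm. A picture is of the moment at which its call begins. camera_info takes no time and is no camera call.
- job.sign_off(): hands the job in, once; it reports no verdict.
Trained networks look in the newest picture that a camera, given by its name, has taken for a name from the list of things; names that differ only in an ending like _2 or _b are one class to them, and where a whole thing is asked for, a point or a joint stands for the part that bears it (a point fixed in the world has none). Each returns a list of dicts, best first, with "score" (0 to 1); they miss things now and then, are a little off and sometimes report something else, mostly with a low value. They report only what shows in the picture. A call takes as long as a camera call. They do not tell look-alikes from the thing itself.
- models.spot_in(target, camera): "point" ([x, y, z] in m, in world coordinates, good to about 4 mm: the middle of the surface that is visible of it).
- models.cut_out(target, camera): "mask" (420x560 bool, what is visible of it).
The state is a dict: "time_s": time; "qpos": joint angles; "joint_velocities": joint speeds; "effort": joint torques, N m; "tool_pos": TCP position; "tool_rot": TCP orientation; "force": force on the tool from outside, world axes, zero at the start; "wrist_torque": the same for the moment, N m; "grip_width": finger opening in m.
Only numpy, scipy, OpenCV 4.12 (cv2) and the standard library are available. Lean on these libraries where they do the work, as an engineer would, in place of code of your own. Each camera call takes 0.05 s, during which the arm holds its last target.

## Task

Lift the guard off the drive and stand it upright on the bench, then pull the two worn sprockets off the splined shaft and put them in the scrap tray. Slide the new sprockets (two or three) onto the shaft, bosses up, the largest at the bottom and the smallest on top, each turned to the master spline and fully home on the one below, and set the guard back with all four corner posts down in the frame's sockets. Never tip the guard over, and leave the other things on the bench where they are.

Things in the scene. Friction and masses are not known exactly. Their poses are not given: they have to be found in the camera images.
- drive: the drive, fixed to the bench: flat steel frame 180 x 148 around a grey gearbox, splined output shaft upright in the middle, open sockets at the four corners. Origin: centre of the underside, under the shaft's axis; z up; the shaft's master spline lies on +x.
- shaft_seat (a point): on the shaft's axis at the round shoulder where the lowest sprocket's underside rests, 34 above the drive's underside; axes as the drive. A sprocket goes down only with its master groove over the master spline, then slides freely down; 1.2 clearance on each side.
- shaft_top (a point): centre of the shaft's end, 100 above the drive's underside, 66 above the shoulder. Six splines at 60 degree steps reach up to 10 below this end; core 30 diameter, 38 over the splines; five are 5 wide, the master, on +x with a black dot on its top, 13 wide; all taper in by 1.5 per side over their top 6. Above them the shaft is round: 30 diameter, then over its last 8 a cone to 18 diameter.
- socket (a point): mouth centre of one of the four square corner sockets, at x 78, y 62 of the drive (the others at x +-78, y +-62): 14.6 inside, 20.6 outside, 26 deep. Rim 34, floor 8 above the drive's underside.
- guard: the guard, a metal post frame of 0.6 kg, socketed on the drive at the start: four round posts, 12 diameter with rounded feet, at x +-78, y +-62; top frame 108 to 118 and a rail 46 to 54 above the feet. Origin: centre of the plane of the feet, z up. Socketed, its feet rest on the socket floors; either way round is right. Freed, it stands on its feet.
- guard_bar (a point): centre of the guard's level carrying bar, 14 x 14 and 100 long along the guard's x, 154 above its feet, with 29 free beneath it; its two legs stand at x +-45.
- worn_lower: the lower worn sprocket, home on the shaft's shoulder at the start: brownish, thin hooked and broken teeth, 88 diameter; plate, boss, bore, origin and axes as sprocket_large. It lifts straight off.
- worn_upper: the upper worn sprocket, on the shaft on top of worn_lower at the start: the same, but 72 diameter.
- scrap_tray: scrap tray, fixed: open grey plastic box 150 (x) by 200 (y), 40 high, walls and floor 4 thick. Origin: centre of the underside.
- sprocket_large: new steel sprocket, 94 diameter, 24 teeth, lying flat, boss up. Toothed plate 6 thick, on it a hexagon boss 50 across flats (facing 30, 90, 150.. degrees from +x), 16 high; 22 overall. Bore through: lands 32.6 diameter, five grooves 7.4 wide and the master groove 15.4 wide on +x, by a black dot on the boss. Origin: centre of the underside, z up through the boss.
- sprocket_medium: as sprocket_large, but 80 diameter, 20 teeth; same boss, bore, heights, origin and axes. Any one of the three new sprockets may be absent.
- sprocket_small: as sprocket_large, but 66 diameter, 16 teeth; same boss, bore, heights, origin and axes.
- spanner: open-ended spanner, 150 long, lying flat; a bystander
- screwdriver: screwdriver with black handle, 180 long, lying flat; a bystander
- grease_tin: flat round tin, 72 diameter, 50 high; a bystander
- spray_can: white spray can, 52 diameter, 150 high; a bystander
- bearing: plain bearing ring, 52 outside diameter, 15 high, lying flat; a bystander
- tape_roll: roll of brown tape, 90 diameter, 25 high, lying flat; a bystander
Not all that is in view belongs to the job. Leave any purple or yellow look-alike of the sprocket_small alone.

How it is judged (in metres and radians):
On the way, in this order (a step that is already met when the one before it is completed fails the run):
1. the guard stands upright on the bench, clear of the drive (horizontal distance between guard and drive above 0.12 m and height (world z) of guard below 0.008 m and angle between guard's own z axis and vertical below 0.1 rad), for 0.2 s.
2. both worn sprockets are off the shaft (horizontal distance between each of worn_lower, worn_upper and drive above 0.06 m), for 0.1 s.
3. all new sprockets are home on the shaft, largest at the bottom, smallest on top, bosses up (horizontal distance between each of sprocket_large, sprocket_medium, sprocket_small and drive below 0.004 m and angle between each of sprocket_large, sprocket_medium, sprocket_small's own z axis and vertical below 0.05 rad and z of sprocket_large in the frame of drive below 0.0365 m and z of sprocket_medium in the frame of drive below 0.0585 m and z of sprocket_small in the frame of drive below 0.0805 m and z of sprocket_medium in the frame of sprocket_large between 0.0195 and 0.0245 m and z of sprocket_small in the frame of sprocket_medium between 0.0195 and 0.0245 m and z of sprocket_small in the frame of sprocket_large between 0.0195 and 0.0465 m), for 0.2 s.
At the end, for the whole second after the job is handed in: New sprockets on the shaft axis within 4 mm, level within 0.05 rad, boss up, within 2.5 mm of home on the shoulder or next larger one; both worn sprockets inside the tray; guard within 4 mm and 0.04 rad of its place, feet within 4 mm of the socket floors; all at rest (all of step 3 and horizontal distance between guard and drive below 0.004 m and z of guard in the frame of drive below 0.012 m and angle between guard's own z axis and vertical below 0.04 rad and angle between the x axis of guard and the x axis of drive, either way round below 0.04 rad and x of worn_lower in the frame of scrap_tray between -0.065 and 0.065 m and y of worn_lower in the frame of scrap_tray between -0.09 and 0.09 m and z of each of worn_lower, worn_upper in the frame of scrap_tray below 0.05 m and x of worn_upper in the frame of scrap_tray between -0.065 and 0.065 m and y of worn_upper in the frame of scrap_tray between -0.09 and 0.09 m and linear speed of each of sprocket_large, sprocket_medium, sprocket_small, worn_lower, worn_upper, guard below 0.02 m/s); the robot touches nothing.
It fails at once if the guard is tipped over (angle between guard's own z axis and vertical above 0.6 rad).
It fails at once if a bystander (spanner, screwdriver, tin, can, bearing ring or tape) is pushed more than 50 mm from its place (distance of any of spanner, screwdriver, grease_tin, spray_can, bearing, tape_roll from where it was at the start of the episode above 0.05 m).
Of sprocket_large, sprocket_medium, sprocket_small only 2 to 3 are there at a start; the rules pass over those that are not, and their reading is None.
At some moment in a run one of sprocket_large, sprocket_medium, sprocket_small may be knocked a few centimetres aside while the robot is not near it.
It also fails if it takes over 210 s, if anything falls off the work surface, if the arm or the gripper's body presses on something with over 40 N, if the wrist force passes 120 N, or if a joint passes its speed limit or range.

## Working session

There is one attempt and no reset: what is moved stays moved. The work goes in short steps, Python scripts to look and compute and a tool call to move; the robot and the scene stay as the last step left them, time stands still between calls to the robot, and variables do not carry over. Pictures are saved under pics/ and viewed, and the job is handed in when it is done.

Besides the shell and the picture viewer there is one more tool, called after "Call:" by a JSON object that holds its "name" and its "arguments", one argument or row to a line. move_arm: Moves the arm, as the interface text tells. Its arguments: {"type":"object","properties":{"moves":{"type":"array","items":{"type":"array","items":{"type":"number"}}},"claw":{"type":"number"},"newtons":{"type":"number"}},"required":["moves"]}

```bash
ls; mkdir -p pics; python3 - <<'E'
from cell import env, read_camera, camera_info, job, models
import cv2,numpy as np
print(env.get_obs(), env.nose_length)
for n in ("scene","top"):
    p,d=read_camera(n); cv2.imwrite(f"pics/{n}0.png",p[...,::-1]); np.save(f"{n}0.npy",d)
    print(n,camera_info(n))
E
```

```text
pics
{'time_s': 0.0, 'qpos': array([-66.45739255,  18.43772184,  -4.01724083,  83.17558115,
         1.29335126,  78.53793009,  -3.25888817]), 'joint_velocities': array([ 0.01459102,  0.07036633, -0.02440364,  0.06029828,  0.03257734,
        0.04316506,  0.08785716]), 'effort': array([-2.05126685e-05, -4.91289961e+01, -4.03777175e-01, -3.12537432e+01,
       -6.38970709e-02,  4.34494636e-02,  1.78511141e-04]), 'tool_pos': array([0.25101974, 0.59900832, 0.2324709 ]), 'tool_rot': array([-9.01060775e+01, -3.50000587e-03, -2.27304348e+01]), 'force': array([-0.34030579,  0.37838726, -0.65142374]), 'wrist_torque': array([-0.02089664,  0.02205907, -0.03064159]), 'grip_width': 0.08660004641189385} 0.011
scene {'fx': 458.6584609676537, 'fy': 458.6584609676537, 'cx': 278.1596520331273, 'cy': 204.80910739383714, 'R': array([[ 0.60612555,  0.79534246,  0.00649595],
       [ 0.60486448, -0.45562926, -0.65310102],
       [-0.51647922,  0.39979038, -0.75724294]]), 't': array([-0.30067507, -0.24327166,  1.586839  ])}
top {'fx': 453.38648524395995, 'fy': 453.38648524395995, 'cx': 276.4920665717173, 'cy': 215.56633109795652, 'R': array([[ 0.01938994, -0.99978822, -0.00689548],
       [-0.99266945, -0.01842806, -0.11944773],
       [ 0.11929536,  0.00916102, -0.99281654]]), 't': array([-0.00395413,  0.52969261,  1.54413568])}
```

View pics/scene0.png

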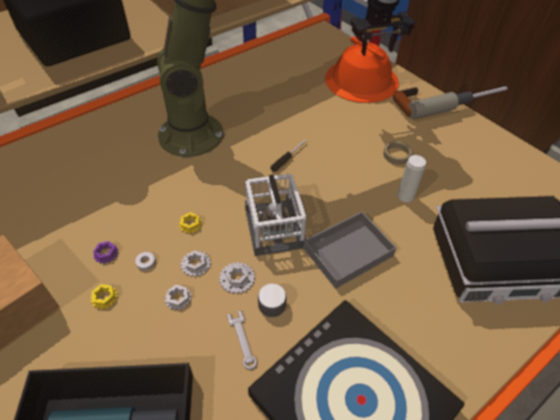

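View pics/top0.png

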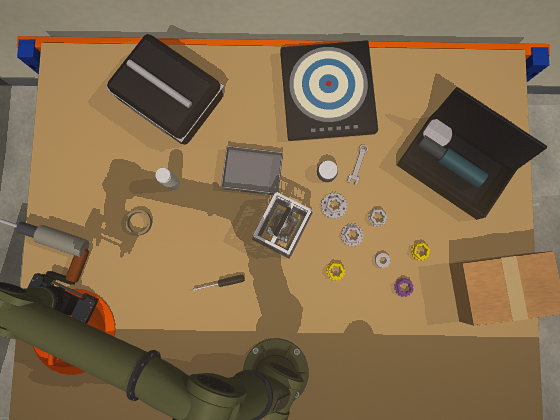

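```bash
cat > h.py <<'E'
from cell import env, read_camera, camera_info, job, models
import cv2,numpy as np
from scipy.spatial.transform import Rotation as Ro
C={n:camera_info(n) for n in("scene","top")}
def proj(n,X):
    c=C[n]; P=np.asarray(X,float)@c['R'].T+c['t']
    return np.stack([P[...,0]/P[...,2]*c['fx']+c['cx'],P[...,1]/P[...,2]*c['fy']+c['cy']],-1)
def unproj_z(n,uv,z):
    c=C[n]; uv=np.asarray(uv,float)
    r=np.stack([(uv[...,0]-c['cx'])/c['fx'],(uv[...,1]-c['cy'])/c['fy'],np.ones(uv.shape[:-1])],-1)@c['R']
    o=-c['R'].T@c['t']
    s=(z-o[2])/r[...,2]
    return o+s[...,None]*r
def cloud(n,d):
    c=C[n]; v,u=np.mgrid[0:420,0:560]
    P=np.stack([(u-c['cx'])/c['fx']*d,(v-c['cy'])/c['fy']*d,d],-1)
    return (P-c['t'])@c['R']
def shot(n,name,box=None,s=1):
    p,d=read_camera(n)
    np.save(f"{name}_d.npy",d); cv2.imwrite(f"{name}_raw.png",p[...,::-1])
    q=p[...,::-1]
    if box: x0,y0,x1,y1=box; q=q[y0:y1,x0:x1]
    q=cv2.resize(q,None,fx=s,fy=s,interpolation=cv2.INTER_CUBIC)
    cv2.imwrite(f"pics/{name}.png",q)
    return p,d
def st():
    o=env.get_obs(); print('t',round(o['time_s'],2),'pos',np.round(o['tool_pos'],4),'rot',np.round(o['tool_rot'],2),'F',np.round(o['force'],2),'w',round(o['grip_width'],4),'T',np.round(o['wrist_torque'],2)); return o
def to(target,yaw=None,o=None):
    """print shift/turn in tool axes to reach target TCP (world), yaw in deg with tool straight down"""
    o=o or env.get_obs()
    R=Ro.from_euler('xyz',o['tool_rot'],degrees=True)
    d=R.inv().apply(np.asarray(target)-o['tool_pos'])*1000
    T=R if yaw is None else Ro.from_euler('xyz',[-90,0,yaw],degrees=True)
    rv=(R.inv()*T).as_rotvec(degrees=True)
    print('shift',np.round(d,1),'turn',np.round(rv,2))
E
python3 - <<'E'
from h import *
for n in ("scene","top"):
    p=cv2.imread(f"pics/{n}0.png")
    if n=="top": q=cv2.resize(p[140:310,215:440],None,fx=3.5,fy=3.5,interpolation=cv2.INTER_CUBIC)
    else: q=cv2.resize(p[160:345,80:400],None,fx=2.5,fy=2.5,interpolation=cv2.INTER_CUBIC)
    cv2.imwrite(f"pics/{n}0c.png",q)
for t in ["drive","guard","guard_bar","shaft_top","scrap_tray","sprocket_large","sprocket_medium","sprocket_small","grease_tin","spray_can","bearing","tape_roll","spanner","screwdriver","worn_upper","worn_lower"]:
    for n in ("top","scene"):
        r=models.spot_in(t,n)
        print(t,n,[(np.round(k['point'],3).tolist(),round(k['score'],2)) for k in r[:4]])
E
```

```text
drive top [([0.491, -0.015, 0.006], 0.78)]
drive scene [([0.53, -0.027, 0.009], 0.92), ([0.545, -0.347, 0.02], 0.47)]
guard top [([0.504, -0.008, 0.128], 0.59)]
guard scene [([0.529, -0.017, 0.124], 0.87), ([0.475, -0.258, 0.007], 0.5), ([0.53, -0.027, 0.007], 0.45)]
guard_bar top [([0.501, -0.01, 0.125], 0.78)]
guard_bar scene [([0.525, -0.017, 0.124], 0.65)]
shaft_top top [([0.489, -0.012, 0.008], 0.84), ([0.3, 0.168, 0.025], 0.17)]
shaft_top scene [([0.529, -0.029, 0.006], 0.68)]
scrap_tray top [([0.698, 0.098, 0.005], 0.84)]
scrap_tray scene [([0.389, -0.362, 0.016], 0.65), ([0.686, 0.099, -0.001], 0.64)]
sprocket_large top [([0.572, -0.193, 0.007], 0.7)]
sprocket_large scene [([0.582, -0.201, 0.007], 0.92), ([0.656, 0.361, 0.104], 0.26)]
sprocket_medium top [([0.468, -0.257, 0.006], 0.69)]
sprocket_medium scene [([0.475, -0.261, 0.008], 0.94), ([0.545, -0.349, 0.018], 0.46)]
sprocket_small top [([0.414, -0.491, 0.015], 0.72), ([0.294, -0.434, 0.019], 0.64), ([0.533, -0.343, 0.021], 0.53)]
sprocket_small scene [([0.306, -0.437, 0.021], 0.83), ([0.423, -0.494, 0.013], 0.8), ([0.54
[... 294 characters left out ...]
ay_can scene [([0.658, 0.361, 0.104], 0.76)]
bearing top [([0.384, -0.363, 0.017], 0.6)]
bearing scene [([0.39, -0.364, 0.016], 0.55)]
tape_roll top [([0.499, 0.492, 0.029], 0.82)]
tape_roll scene [([0.5, 0.487, 0.02], 0.55), ([0.689, 0.099, 0.002], 0.48)]
spanner top [([0.716, -0.279, 0.01], 0.51)]
spanner scene [([0.727, -0.278, 0.008], 0.9)]
screwdriver top [([0.302, 0.168, 0.022], 0.62), ([0.493, -0.015, 0.013], 0.5)]
screwdriver scene [([0.304, 0.166, 0.023], 0.64)]
worn_upper top [([0.495, -0.015, 0.073], 0.57)]
worn_upper scene [([0.5, -0.031, 0.073], 0.68)]
worn_lower top [([0.489, -0.021, 0.041], 0.46)]
worn_lower scene [([0.705, -0.172, 0.052], 0.37), ([0.58, -0.199, 0.007], 0.19)]
```

View pics/scene0c.png

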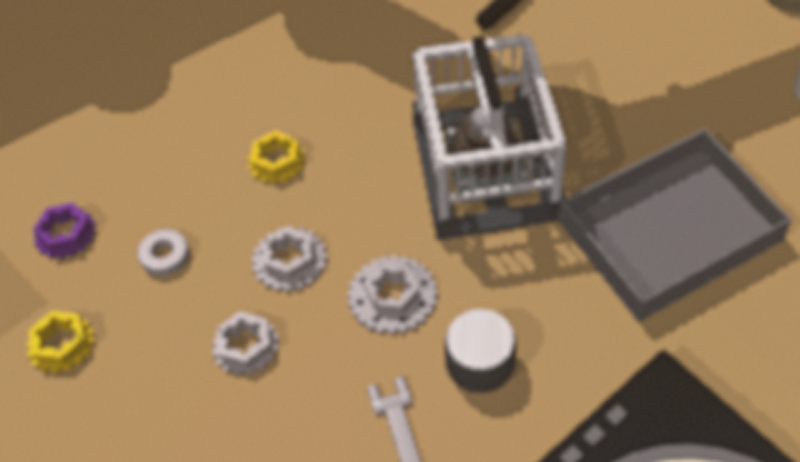

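View pics/top0c.png

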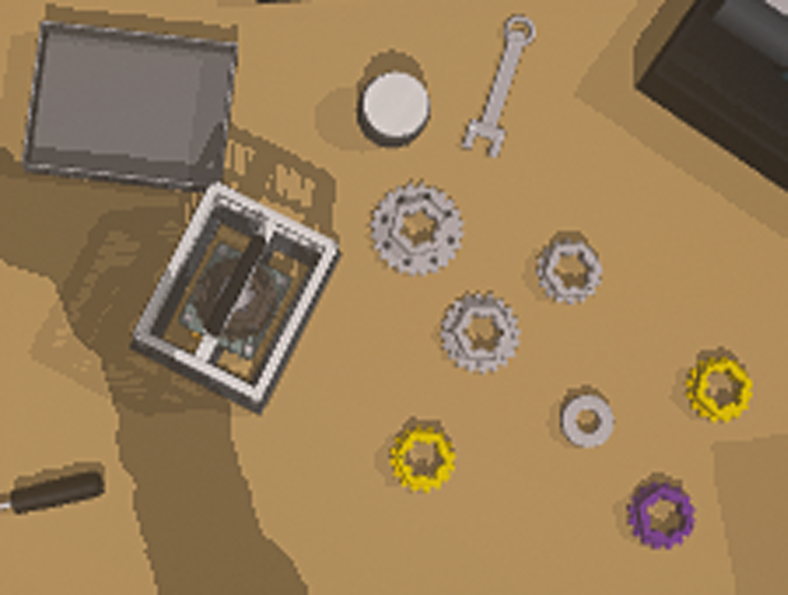

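```bash
cat > t.py <<'E'
from h import *
for n in("top","scene"):
    P=cloud(n,np.load(f"{n}0.npy"))
    m=(abs(P[...,0]-.51)<.14)&(abs(P[...,1]+.01)<.14)
    z=P[...,2][m]
    print(n,np.histogram(z,bins=np.arange(-.01,.19,.01)))
    k=m&(P[...,2]>.117)&(P[...,2]<.133)
    q=(P[k][:,:2]*1000).astype(np.float32); r=cv2.minAreaRect(q); print(len(q),r, np.median(P[k][:,2]))
    k=m&(P[...,2]>.15); q=(P[k][:,:2]*1000).astype(np.float32); print(len(q), len(q)and cv2.minAreaRect(q))
E
python3 t.py
```

```text
top (array([1764, 2734,  248,  172,  148,  107,   40,  114,   74,   29,   21,
          3,   32,  510,   70,    3,    0,   98,   44]), array([-0.01,  0.  ,  0.01,  0.02,  0.03,  0.04,  0.05,  0.06,  0.07,
        0.08,  0.09,  0.1 ,  0.11,  0.12,  0.13,  0.14,  0.15,  0.16,
        0.17,  0.18]))
595 ((496.6026611328125, -12.544326782226562), (134.14324951171875, 165.67564392089844), 64.3231430053711) 0.12600129913752606
142 ((496.8398742675781, -12.882743835449219), (14.057209014892578, 99.54802703857422), 63.677642822265625)
scene (array([1424, 3460,  315,  317,  308,  123,  167,  291,  181,  122,  103,
         72,  114,  784,   33,   24,   21,  127,   42]), array([-0.01,  0.  ,  0.01,  0.02,  0.03,  0.04,  0.05,  0.06,  0.07,
        0.08,  0.09,  0.1 ,  0.11,  0.12,  0.13,  0.14,  0.15,  0.16,
        0.17,  0.18]))
869 ((497.8846740722656, -13.670684814453125), (134.76475524902344, 172.36688232421875), 64.2268295288086) 0.12551537246737227
190 ((498.1732482910156, -14.221965789794922), (14.27630615234375, 100.69851684570312), 63.80523681640625)
```

```bash
python3 -c "
from h import *
to([.497,-.013,.22],-26.2)"
```

```text
shift [ 463.4   13.6 -469.9] turn [-0.    3.46  0.  ]
```

Call:
{"name": "move_arm", "arguments": {
  "moves": [
    [463.4, 13.6, -469.9, 0, 3.5, 0],
    [463.4, 13.6, -469.9, 0, 3.5, 0],
    [463.4, 13.6, -469.9, 0, 3.5, 0],
    [463.4, 13.6, -469.9, 0, 3.5, 0],
    [463.4, 13.6, -469.9, 0, 3.5, 0],
    [463.4, 13.6, -469.9, 0, 3.5, 0],
    [463.4, 13.6, -469.9, 0, 3.5, 0],
    [463.4, 13.6, -469.9, 0, 3.5, 0],
    [463.4, 13.6, -469.9, 0, 3.5, 0],
    [463.4, 13.6, -469.9, 0, 3.5, 0],
    [463.4, 13.6, -469.9, 0, 3.5, 0],
    [463.4, 13.6, -469.9, 0, 3.5, 0],
    [463.4, 13.6, -469.9, 0, 3.5, 0],
    [463.4, 13.6, -469.9, 0, 3.5, 0],
    [463.4, 13.6, -469.9, 0, 3.5, 0],
    [463.4, 13.6, -469.9, 0, 3.5, 0],
    [463.4, 13.6, -469.9, 0, 3.5, 0],
    [463.4, 13.6, -469.9, 0, 3.5, 0],
    [463.4, 13.6, -469.9, 0, 3.5, 0],
    [463.4, 13.6, -469.9, 0, 3.5, 0]
  ],
  "claw": 87,
  "newtons": 40
}}

```text
time_s: 3.37
tool_pos: [0.4967, -0.0112, 0.2199]
tool_rot: [-90.0, 0.0, -26.1]
force: [-0.0, 0.0, -0.7]
grip_width: 0.0871
```

```bash
python3 -c "
from h import *
st();to([.497,-.013,.154],-26.2)"
```

```text
t 3.37 pos [ 0.4967 -0.0112  0.2199] rot [-8.997e+01  3.000e-02 -2.609e+01] F [-0.05  0.05 -0.73] w 0.0871 T [ 0.04 -0.04  0.02]
shift [ 1.  65.9 -1.5] turn [-0.03  0.11 -0.03]
```

Call:
{"name": "move_arm", "arguments": {
  "moves": [
    [0.5, 33, -0.8, 0, 0, 0],
    [1, 66, -1.5, 0, 0, 0],
    [1, 66, -1.5, 0, 0, 0],
    [1, 66, -1.5, 0, 0, 0],
    [1, 66, -1.5, 0, 0, 0]
  ]
}}

```text
time_s: 3.78
tool_pos: [0.498, -0.0138, 0.1554]
tool_rot: [-89.9, -0.1, -26.1]
force: [-0.2, 1.2, 0.1]
grip_width: 0.0866
```

Call:
{"name": "move_arm", "arguments": {
  "moves": [
    [0, 0, 0, 0, 0, 0],
    [0, 0, 0, 0, 0, 0],
    [0, 0, 0, 0, 0, 0],
    [0, 0, 0, 0, 0, 0],
    [0, 0, 0, 0, 0, 0],
    [0, 0, 0, 0, 0, 0],
    [0, 0, 0, 0, 0, 0],
    [0, 0, 0, 0, 0, 0],
    [0, 0, 0, 0, 0, 0],
    [0, 0, 0, 0, 0, 0]
  ],
  "claw": 0,
  "newtons": 50
}}

```text
time_s: 4.62
tool_pos: [0.4973, -0.0148, 0.1539]
tool_rot: [-90.0, 0.0, -26.2]
force: [0.0, -0.5, -0.4]
grip_width: 0.028
```

Call:
{"name": "move_arm", "arguments": {
  "moves": [
    [0, 0, 0, 0, 0, 0],
    [0, 0, 0, 0, 0, 0],
    [0, 0, 0, 0, 0, 0],
    [0, 0, 0, 0, 0, 0],
    [0, 0, 0, 0, 0, 0],
    [0, 0, 0, 0, 0, 0]
  ]
}}

```text
time_s: 5.12
tool_pos: [0.4976, -0.0143, 0.1541]
tool_rot: [-89.9, -0.0, -26.2]
force: [0.8, 2.5, -0.6]
grip_width: 0.0136
```

```bash
python3 -c "
from h import *
st()"
```

```text
t 5.12 pos [ 0.4976 -0.0143  0.1541] rot [-8.995e+01 -3.000e-02 -2.622e+01] F [ 0.82  2.45 -0.61] w 0.0136 T [ 0.52 -0.46  0.01]
```

Call:
{"name": "move_arm", "arguments": {
  "moves": [
    [0, -5, 0, 0, 0, 0],
    [0, -12, 0, 0, 0, 0],
    [0, -20, 0, 0, 0, 0],
    [0, -28, 0, 0, 0, 0],
    [0, -36, 0, 0, 0, 0],
    [0, -46, 0, 0, 0, 0],
    [0, -58, 0, 0, 0, 0],
    [0, -70, 0, 0, 0, 0],
    [0, -70, 0, 0, 0, 0],
    [0, -70, 0, 0, 0, 0]
  ]
}}

```text
time_s: 5.95
tool_pos: [0.498, -0.0148, 0.2251]
tool_rot: [-89.9, -0.1, -26.2]
force: [-0.6, 0.5, -7.4]
grip_width: 0.0133
```

```bash
python3 -c "
from h import *
st();shot('scene','s1',(200,120,420,300),3);shot('top','t1',(200,120,400,300),3)
to([.48,.22,.224],-26)"
```

```text
t 5.95 pos [ 0.498  -0.0148  0.2251] rot [-89.92  -0.11 -26.24] F [-0.65  0.46 -7.39] w 0.0133 T [ 0.09  0.02 -0.04]
shift [-118.9   -0.4  203.1] turn [ 0.02 -0.23 -0.04]
```

View pics/s1.png

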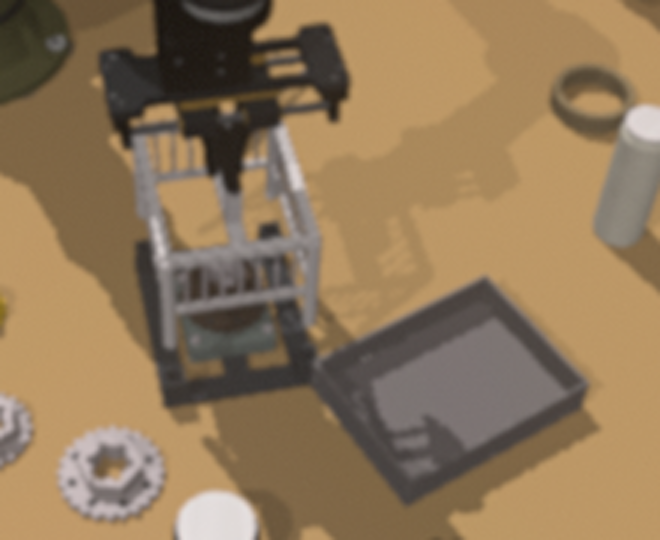

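Call:
{"name": "move_arm", "arguments": {
  "moves": [
    [0, -20, 0, 0, 0, 0],
    [0, -40, 0, 0, 0, 0],
    [-10, -40, 20, 0, 0, 0],
    [-30, -40, 50, 0, 0, 0],
    [-45, -40, 80, 0, 0, 0],
    [-60, -40, 110, 0, 0, 0],
    [-78, -40, 140, 0, 0, 0],
    [-98, -40, 170, 0, 0, 0],
    [-112, -40, 190, 0, 0, 0],
    [-119, -40, 203, 0, 0, 0],
    [-119, -40, 203, 0, 0, 0],
    [-119, -20, 203, 0, 0, 0],
    [-119, 0, 203, 0, 0, 0],
    [-119, 25, 203, 0, 0, 0],
    [-119, 50, 203, 0, 0, 0],
    [-119, 65, 203, 0, 0, 0],
    [-119, 70, 203, 0, 0, 0],
    [-119, 70, 203, 0, 0, 0],
    [-119, 70, 203, 0, 0, 0]
  ]
}}

```text
time_s: 7.63
tool_pos: [0.481, 0.2194, 0.1545]
tool_rot: [-90.0, -0.0, -26.3]
force: [0.3, 0.2, -7.0]
grip_width: 0.0134
```

```bash
python3 -c "
from h import *
st();shot('scene','s2',(200,120,420,300),3);to([.48,.22,.146],-26.2)"
```

```text
t 7.63 pos [0.481  0.2194 0.1545] rot [-8.999e+01 -4.000e-02 -2.629e+01] F [ 0.29  0.18 -6.97] w 0.0134 T [-0.03 -0.05 -0.01]
shift [-1.4  9.2 -0.5] turn [-0.1  -0.08  0.09]
```

View pics/s2.png

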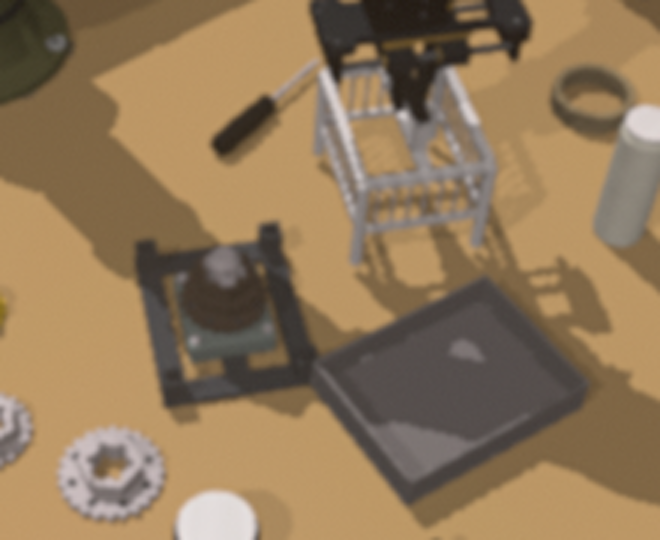

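Call:
{"name": "move_arm", "arguments": {
  "moves": [
    [0, 4, 0, 0, 0, 0],
    [0, 7, 0, 0, 0, 0],
    [0, 8, 0, 0, 0, 0],
    [0, 8.5, 0, 0, 0, 0],
    [0, 8.5, 0, 0, 0, 0],
    [0, 8.5, 0, 0, 0, 0]
  ]
}}

```text
time_s: 8.18
tool_pos: [0.4805, 0.2201, 0.146]
tool_rot: [-90.0, -0.0, -26.2]
force: [-0.6, -0.0, -4.0]
grip_width: 0.0133
```

```bash
python3 -c "
from h import *
st()"
```

```text
t 8.18 pos [0.4805 0.2201 0.146 ] rot [-8.996e+01 -2.000e-02 -2.623e+01] F [-0.55 -0.01 -3.97] w 0.0133 T [-0.09  0.2  -0.06]
```

Partial load transferred; lower a touch and release.

Call:
{"name": "move_arm", "arguments": {
  "moves": [
    [0, 0.4, 0, 0, 0, 0],
    [0, 0.4, 0, 0, 0, 0],
    [0, 0.4, 0, 0, 0, 0]
  ]
}}

```text
time_s: 8.43
tool_pos: [0.4806, 0.2202, 0.1459]
tool_rot: [-89.9, -0.0, -26.2]
force: [-2.1, -1.3, 1.4]
grip_width: 0.0135
```

```bash
python3 -c "
from h import *
st()"
```

```text
t 8.43 pos [0.4806 0.2202 0.1459] rot [-8.994e+01 -3.000e-02 -2.623e+01] F [-2.11 -1.27  1.45] w 0.0135 T [-0.19  0.39 -0.02]
```

Call:
{"name": "move_arm", "arguments": {
  "moves": [
    [0, 0, 0, 0, 0, 0],
    [0, 0, 0, 0, 0, 0],
    [0, 0, 0, 0, 0, 0],
    [0, 0, 0, 0, 0, 0],
    [0, 0, 0, 0, 0, 0],
    [0, 0, 0, 0, 0, 0]
  ],
  "claw": 60
}}

```text
time_s: 8.93
tool_pos: [0.4804, 0.22, 0.1451]
tool_rot: [-90.0, -0.0, -26.2]
force: [0.3, 0.5, 0.1]
grip_width: 0.0455
```

Call:
{"name": "move_arm", "arguments": {
  "moves": [
    [0, -25, 0, 0, 0, 0],
    [0, -60, 0, 0, 0, 0],
    [0, -90, 0, 0, 0, 0],
    [0, -90, 0, 0, 0, 0]
  ],
  "claw": 87
}}

```text
time_s: 9.27
tool_pos: [0.4834, 0.2214, 0.2417]
tool_rot: [-89.5, -0.3, -26.2]
force: [0.5, -0.1, 0.6]
grip_width: 0.072
```

```bash
python3 - <<'E'
from h import *
st();shot('scene','s3',(230,180,320,260),8);shot('top','t3',(230,170,330,270),6)
for n,f in(('top','t3'),('scene','s3')):
    P=cloud(n,np.load(f+'_d.npy')); m=(abs(P[...,0]-.5)<.14)&(abs(P[...,1]+.013)<.11)
    for a,b in((.009,.02),(.028,.04),(.056,.068),(.072,.083),(.093,.105)):
        k=m&(P[...,2]>a)&(P[...,2]<b);q=(P[k][:,:2]*1000).astype(np.float32)
        if len(q)>3: print(n,a,len(q),np.median(P[k][:,2]),cv2.minAreaRect(q),np.round(q.mean(0),1))
for t in("shaft_top","guard","worn_upper"):
  for n in("top","scene"): print(t,n,[(np.round(k['point'],4),k['score']) for k in models.spot_in(t,n)[:2]])
E
```

```text
t 9.27 pos [0.4834 0.2214 0.2417] rot [-89.46  -0.33 -26.24] F [ 0.49 -0.08  0.56] w 0.072 T [ 0.09 -0.07 -0.02]
top 0.009 545 0.011516252409938085 ((500.75762939453125, -15.247833251953125), (275.4377136230469, 216.56033325195312), 0.9480846524238586) [503.5  -9. ]
top 0.028 229 0.034409935655288625 ((525.374267578125, 17.40886688232422), (222.79969787597656, 201.0099639892578), 64.3012466430664) [513.5  -4.2]
top 0.056 88 0.06257645944912879 ((495.7596130371094, -13.300979614257812), (65.57522583007812, 64.87361907958984), 47.89897537231445) [494.2 -12.5]
top 0.072 103 0.07813338644718537 ((496.1839904785156, -13.431121826171875), (48.13174057006836, 53.903865814208984), 1.748788595199585) [494.6 -13.3]
top 0.093 57 0.09843280094819183 ((497.41729736328125, -14.911636352539062), (25.88753890991211, 31.119033813476562), 45.12021255493164) [496.9 -13. ]
scene 0.009 654 0.010948340895488306 ((529.4874267578125, 18.276763916015625), (234.32737731933594, 210.4976043701172), 63.967288970947266) [517.4 -14.3]
scene 0.028 415 0.034364181804534114 ((528.5803833007812, 14.879364013671875), (
[... 261 characters left out ...]
(498.6014099121094, -14.63852310180664), (50.027923583984375, 55.48419952392578), 63.075477600097656) [503.9 -19.1]
scene 0.093 72 0.09808936662054088 ((500.7224426269531, -15.118993759155273), (27.331802368164062, 25.099647521972656), 53.34797668457031) [500.1 -15.6]
shaft_top top [(array([ 0.4946, -0.0105,  0.0081]), 0.79)]
shaft_top scene [(array([ 0.5137, -0.0252,  0.0048]), 0.91)]
guard top [(array([0.524 , 0.1814, 0.1177]), 0.66)]
guard scene [(array([0.4969, 0.2176, 0.1115]), 0.9), (array([0.3032, 0.1648, 0.0236]), 0.57)]
worn_upper top [(array([ 0.494 , -0.0144,  0.077 ]), 0.51)]
worn_upper scene [(array([ 0.5099, -0.0244,  0.0703]), 0.74), (array([ 0.5205, -0.0229,  0.0118]), 0.63)]
```

View pics/s3.png

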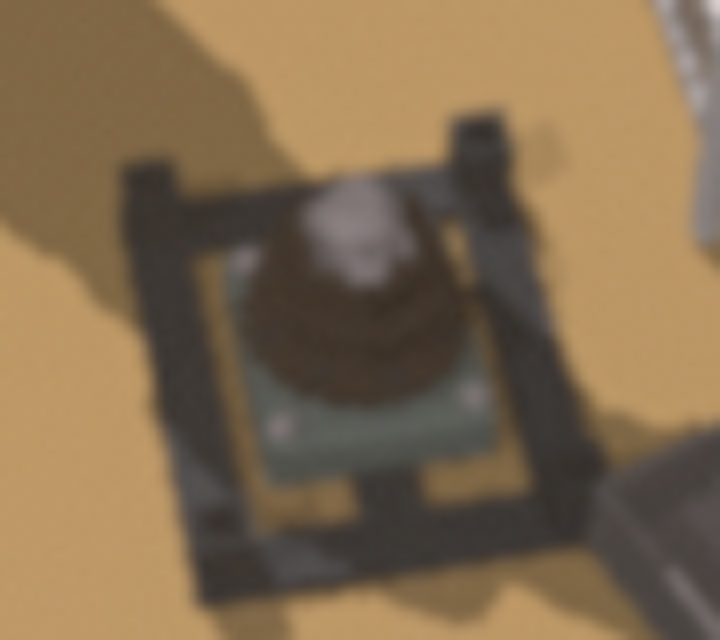

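View pics/t3.png

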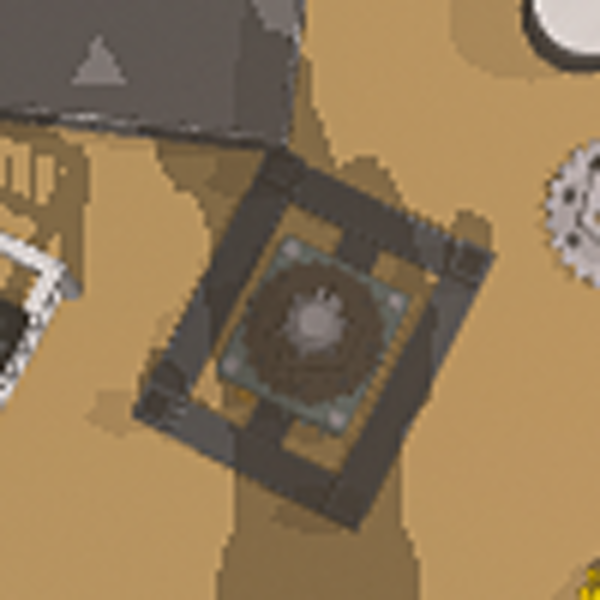

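```bash
python3 -c "
from h import *
st();to([.4974,-.014,.24],-26);to([.4974,-.014,.074],-26)"
```

```text
t 9.67 pos [0.4797 0.2196 0.2338] rot [-9.011e+01  6.000e-02 -2.623e+01] F [-0.22  0.53  0.49] w 0.0865 T [-0.03 -0.01 -0.03]
shift [ 119.2   -5.9 -201.8] turn [ 0.11 -0.23 -0.06]
shift [ 119.3  160.1 -201.4] turn [ 0.11 -0.23 -0.06]
```

Call:
{"name": "move_arm", "arguments": {
  "moves": [
    [20, -6, -30, 0, 0, 0],
    [40, -6, -68, 0, 0, 0],
    [60, -6, -102, 0, 0, 0],
    [80, -6, -136, 0, 0, 0],
    [100, -6, -170, 0, 0, 0],
    [119.2, 10, -201.8, 0, 0, 0],
    [119.2, 40, -201.8, 0, 0, 0],
    [119.2, 75, -201.8, 0, 0, 0],
    [119.2, 110, -201.8, 0, 0, 0],
    [119.2, 140, -201.8, 0, 0, 0],
    [119.2, 155, -201.8, 0, 0, 0],
    [119.2, 159, -201.8, 0, 0, 0],
    [119.2, 159, -201.8, 0, 0, 0],
    [119.2, 159, -201.8, 0, 0, 0]
  ]
}}

```text
time_s: 10.83
tool_pos: [0.4986, -0.0138, 0.0767]
tool_rot: [-90.0, -0.0, -26.2]
force: [-0.2, -0.4, 0.4]
grip_width: 0.0868
```

```bash
python3 -c "
from h import *
st();to([.4974,-.014,.0742],-26)"
```

```text
t 10.83 pos [ 0.4986 -0.0138  0.0767] rot [-8.998e+01 -4.000e-02 -2.624e+01] F [-0.18 -0.36  0.39] w 0.0868 T [-0.    0.03 -0.02]
shift [-1.   2.5 -0.7] turn [-0.02 -0.24  0.04]
```

Call:
{"name": "move_arm", "arguments": {
  "moves": [
    [-1, 1.5, -0.7, 0, 0, 0],
    [-1, 1.5, -0.7, 0, 0, 0],
    [-1, 1.5, -0.7, 0, 0, 0],
    [-1, 1.5, -0.7, 0, 0, 0],
    [-1, 1.5, -0.7, 0, 0, 0],
    [-1, 1.5, -0.7, 0, 0, 0],
    [-1, 1.5, -0.7, 0, 0, 0],
    [-1, 1.5, -0.7, 0, 0, 0],
    [-1, 1.5, -0.7, 0, 0, 0],
    [-1, 1.5, -0.7, 0, 0, 0],
    [-1, 1.5, -0.7, 0, 0, 0],
    [-1, 1.5, -0.7, 0, 0, 0],
    [-1, 1.5, -0.7, 0, 0, 0]
  ],
  "claw": 30,
  "newtons": 35
}}

```text
time_s: 11.92
tool_pos: [0.497, -0.0138, 0.0747]
tool_rot: [-90.0, -0.0, -26.2]
force: [-1.0, 0.3, 1.9]
grip_width: 0.0496
```

```bash
python3 -c "
from h import *
st()"
```

```text
t 11.92 pos [ 0.497  -0.0138  0.0747] rot [-8.998e+01 -2.000e-02 -2.623e+01] F [-0.96  0.33  1.88] w 0.0496 T [ 0.23  0.04 -0.01]
```

Call:
{"name": "move_arm", "arguments": {
  "moves": [
    [0, -5, 0, 0, 0, 0],
    [0, -10, 0, 0, 0, 0],
    [0, -15, 0, 0, 0, 0],
    [0, -20, 0, 0, 0, 0],
    [0, -30, 0, 0, 0, 0],
    [0, -40, 0, 0, 0, 0],
    [0, -55, 0, 0, 0, 0],
    [0, -70, 0, 0, 0, 0],
    [0, -85, 0, 0, 0, 0],
    [0, -90, 0, 0, 0, 0],
    [0, -90, 0, 0, 0, 0]
  ]
}}

```text
time_s: 12.83
tool_pos: [0.4977, -0.0142, 0.1665]
tool_rot: [-89.9, -0.1, -26.2]
force: [0.9, 0.2, -2.4]
grip_width: 0.0499
```

```bash
python3 - <<'E'
from h import *
st();shot('scene','s4',(220,120,420,300),4);shot('top','t4',(210,130,330,270),5)
for n,f in(('top','top0'),('scene','scene0')):
    P=cloud(n,np.load(f+'.npy')); m=(abs(P[...,0]-.69)<.13)&(abs(P[...,1]-.1)<.14)
    k=m&(P[...,2]>.034)&(P[...,2]<.045);q=(P[k][:,:2]*1000).astype(np.float32)
    print(len(q),cv2.minAreaRect(q))
E
```

```text
t 12.83 pos [ 0.4977 -0.0142  0.1665] rot [-89.89  -0.13 -26.25] F [ 0.93  0.24 -2.36] w 0.0499 T [-0.05 -0.01  0.03]
245 ((721.8056030273438, 88.16647338867188), (216.24937438964844, 239.27761840820312), 78.17428588867188)
532 ((717.8111572265625, 87.18934631347656), (218.75265502929688, 242.87509155273438), 80.07757568359375)
```

View pics/s4.png

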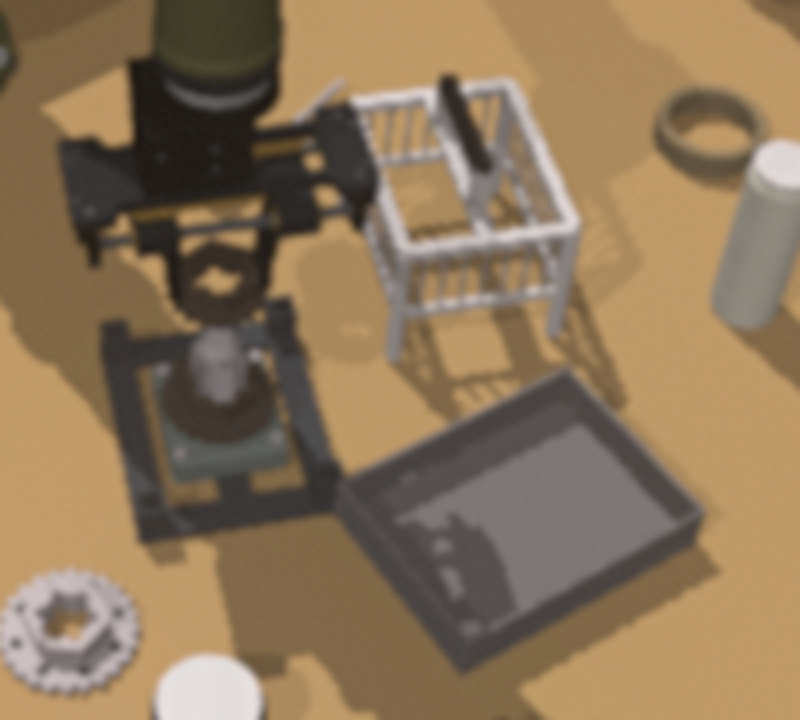

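```bash
python3 - <<'E'
from h import *
q=np.array([[44,20],[237,38],[217,188],[25,172]])/3.5+[215,140]
w=unproj_z('top',q,.04);print(np.round(w,3),w.mean(0))
to([.68,.05,.17],-26);to([.72,.14,.17],-26)
E
```

```text
[[ 0.773  0.183  0.04 ]
 [ 0.758 -0.011  0.04 ]
 [ 0.605  0.006  0.04 ]
 [ 0.618  0.197  0.04 ]] [0.68872219 0.09369568 0.04      ]
shift [136.4  -5.7 138.6] turn [ 0.   -0.24 -0.03]
shift [132.5  -5.7 237. ] turn [ 0.   -0.24 -0.03]
```

```bash
python3 - <<'E'
from h import *
to([.692,.136,.03],-26)
E
```

```text
shift [109.2 134.3 221.1] turn [ 0.   -0.24 -0.03]
```

Call:
{"name": "move_arm", "arguments": {
  "moves": [
    [15, 0, 30, 0, 0, 0],
    [30, 0, 60, 0, 0, 0],
    [47, 0, 95, 0, 0, 0],
    [64, 0, 130, 0, 0, 0],
    [81, 0, 165, 0, 0, 0],
    [98, 0, 200, 0, 0, 0],
    [109, 0, 221, 0, 0, 0],
    [109, 0, 221, 0, 0, 0],
    [109, 30, 221, 0, 0, 0],
    [109, 65, 221, 0, 0, 0],
    [109, 100, 221, 0, 0, 0],
    [109, 120, 221, 0, 0, 0],
    [109, 132, 221, 0, 0, 0],
    [109, 134, 221, 0, 0, 0],
    [109, 134, 221, 0, 0, 0],
    [109, 134, 221, 0, 0, 0]
  ]
}}

```text
time_s: 14.27
tool_pos: [0.6934, 0.136, 0.0323]
tool_rot: [-89.9, -0.1, -26.2]
force: [-0.1, -0.5, -1.0]
grip_width: 0.0495
```

Call:
{"name": "move_arm", "arguments": {
  "moves": [
    [0, 0, 0, 0, 0, 0],
    [0, 3, 0, 0, 0, 0],
    [0, 3, 0, 0, 0, 0],
    [0, 3, 0, 0, 0, 0]
  ]
}}

```text
time_s: 14.6
tool_pos: [0.6924, 0.1362, 0.0281]
tool_rot: [-90.0, -0.0, -26.2]
force: [-0.6, 0.7, -1.1]
grip_width: 0.0496
```

Call:
{"name": "move_arm", "arguments": {
  "moves": [
    [0, 0, 0, 0, 0, 0],
    [0, 0, 0, 0, 0, 0],
    [0, 0, 0, 0, 0, 0],
    [0, 0, 0, 0, 0, 0],
    [0, 0, 0, 0, 0, 0],
    [0, -5, 0, 0, 0, 0],
    [0, -35, 0, 0, 0, 0],
    [0, -70, 0, 0, 0, 0],
    [0, -110, 0, 0, 0, 0],
    [0, -140, 0, 0, 0, 0],
    [0, -140, 0, 0, 0, 0],
    [0, -140, 0, 0, 0, 0]
  ],
  "claw": 59
}}

```text
time_s: 15.6
tool_pos: [0.6939, 0.1362, 0.1711]
tool_rot: [-89.8, -0.2, -26.2]
force: [0.4, -0.3, -1.0]
grip_width: 0.0592
```

```bash
python3 - <<'E'
from h import *
st();shot('scene','s5',(220,120,420,300),4)
to([.4974,-.014,.16],-26);to([.4974,-.014,.0523],-26)
E
```

```text
t 15.6 pos [0.6939 0.1362 0.1711] rot [-89.78  -0.24 -26.24] F [ 0.37 -0.31 -1.02] w 0.0592 T [-0.03  0.03  0.  ]
shift [-108.6    8.1 -220.9] turn [-0.07 -0.24  0.05]
shift [-108.7  115.8 -221.1] turn [-0.07 -0.24  0.05]
```

View pics/s5.png

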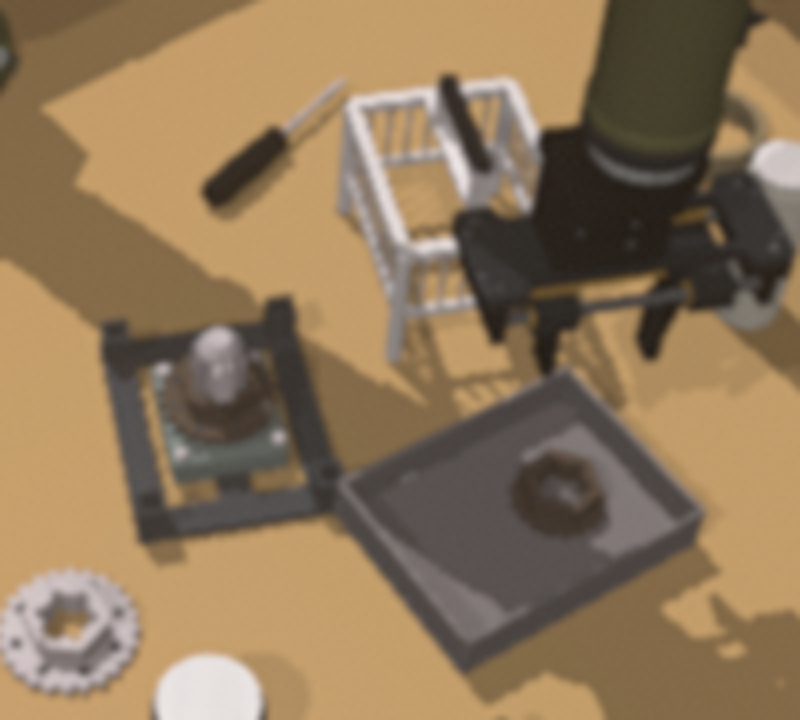

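Call:
{"name": "move_arm", "arguments": {
  "moves": [
    [-20, 0, -40, 0, 0, 0],
    [-38, 0, -75, 0, 0, 0],
    [-55, 0, -110, 0, 0, 0],
    [-72, 0, -146, 0, 0, 0],
    [-90, 0, -182, 0, 0, 0],
    [-102, 0, -208, 0, 0, 0],
    [-108.5, 5, -221, 0, 0, 0],
    [-108.5, 8, -221, 0, 0, 0],
    [-108.5, 35, -221, 0, 0, 0],
    [-108.5, 65, -221, 0, 0, 0],
    [-108.5, 90, -221, 0, 0, 0],
    [-108.5, 105, -221, 0, 0, 0],
    [-108.5, 110, -221, 0, 0, 0],
    [-108.5, 111, -221, 0, 0, 0],
    [-108.5, 111, -221, 0, 0, 0]
  ],
  "claw": 80
}}

```text
time_s: 16.9
tool_pos: [0.4975, -0.0139, 0.0563]
tool_rot: [-90.0, 0.0, -26.2]
force: [0.2, -0.4, 0.3]
grip_width: 0.0804
```

```bash
python3 - <<'E'
from h import *
st();to([.4974,-.014,.0525],-26)
E
```

```text
t 16.9 pos [ 0.4975 -0.0139  0.0563] rot [-9.004e+01  2.000e-02 -2.621e+01] F [ 0.16 -0.37  0.3 ] w 0.0804 T [-0.05 -0.01 -0.04]
shift [-0.   3.8 -0.1] turn [ 0.04 -0.21 -0.02]
```

Call:
{"name": "move_arm", "arguments": {
  "moves": [
    [0, 3.5, 0, 0, 0, 0],
    [0, 3.5, 0, 0, 0, 0],
    [0, 3.5, 0, 0, 0, 0],
    [0, 3.5, 0, 0, 0, 0],
    [0, 3.5, 0, 0, 0, 0],
    [0, 3.5, 0, 0, 0, 0],
    [0, 3.5, 0, 0, 0, 0],
    [0, 3.5, 0, 0, 0, 0],
    [0, 3.5, 0, 0, 0, 0],
    [0, 3.5, 0, 0, 0, 0],
    [0, 3.5, 0, 0, 0, 0],
    [0, 3.5, 0, 0, 0, 0]
  ],
  "claw": 30
}}

```text
time_s: 17.9
tool_pos: [0.4976, -0.014, 0.0535]
tool_rot: [-90.0, -0.0, -26.2]
force: [-0.5, 0.7, 5.8]
grip_width: 0.0495
```

```bash
python3 - <<'E'
from h import *
st()
E
```

```text
t 17.9 pos [ 0.4976 -0.014   0.0535] rot [-8.996e+01 -3.000e-02 -2.623e+01] F [-0.47  0.66  5.77] w 0.0495 T [ 0.2   0.11 -0.01]
```

Call:
{"name": "move_arm", "arguments": {
  "moves": [
    [0, -5, 0, 0, 0, 0],
    [0, -10, 0, 0, 0, 0],
    [0, -15, 0, 0, 0, 0],
    [0, -20, 0, 0, 0, 0],
    [0, -30, 0, 0, 0, 0],
    [0, -40, 0, 0, 0, 0],
    [0, -55, 0, 0, 0, 0],
    [0, -70, 0, 0, 0, 0],
    [0, -85, 0, 0, 0, 0],
    [0, -100, 0, 0, 0, 0],
    [0, -112, 0, 0, 0, 0],
    [0, -112, 0, 0, 0, 0],
    [0, -112, 0, 0, 0, 0]
  ]
}}

```text
time_s: 18.98
tool_pos: [0.497, -0.0144, 0.1658]
tool_rot: [-90.0, -0.0, -26.2]
force: [-0.6, 0.5, -3.1]
grip_width: 0.0495
```

```bash
python3 - <<'E'
from h import *
st()
to([.685,.048,.030],-26)
shot('top','t6',(230,150,350,270),6)
E
```

```text
t 18.98 pos [ 0.497  -0.0144  0.1658] rot [-8.996e+01 -1.000e-02 -2.625e+01] F [-0.65  0.54 -3.07] w 0.0495 T [-0.04 -0.   -0.05]
shift [141.  135.9 139. ] turn [-0.04 -0.25  0.01]
```

View pics/t6.png

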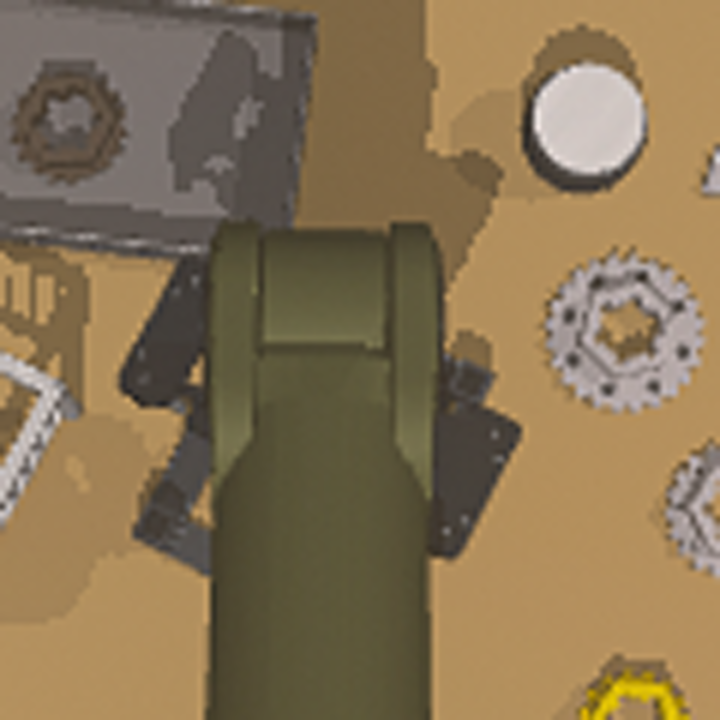

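Call:
{"name": "move_arm", "arguments": {
  "moves": [
    [25, 0, 25, 0, 0, 0],
    [50, 0, 50, 0, 0, 0],
    [75, 0, 75, 0, 0, 0],
    [100, 0, 100, 0, 0, 0],
    [125, 0, 124, 0, 0, 0],
    [141, 0, 139, 0, 0, 0],
    [141, 0, 139, 0, 0, 0],
    [141, 30, 139, 0, 0, 0],
    [141, 65, 139, 0, 0, 0],
    [141, 100, 139, 0, 0, 0],
    [141, 120, 139, 0, 0, 0],
    [141, 130, 139, 0, 0, 0],
    [141, 136, 139, 0, 0, 0],
    [141, 137, 139, 0, 0, 0],
    [141, 137, 139, 0, 0, 0],
    [141, 137, 139, 0, 0, 0]
  ]
}}

```text
time_s: 20.37
tool_pos: [0.6864, 0.048, 0.03]
tool_rot: [-89.9, -0.1, -26.2]
force: [0.5, 0.4, -2.2]
grip_width: 0.0497
```

Call:
{"name": "move_arm", "arguments": {
  "moves": [
    [0, 0, 0, 0, 0, 0],
    [0, 0, 0, 0, 0, 0],
    [0, 0, 0, 0, 0, 0],
    [0, 0, 0, 0, 0, 0],
    [0, 0, 0, 0, 0, 0],
    [0, -5, 0, 0, 0, 0],
    [0, -35, 0, 0, 0, 0],
    [0, -70, 0, 0, 0, 0],
    [0, -110, 0, 0, 0, 0],
    [0, -150, 0, 0, 0, 0],
    [0, -170, 0, 0, 0, 0],
    [0, -170, 0, 0, 0, 0]
  ],
  "claw": 59
}}

```text
time_s: 21.37
tool_pos: [0.6884, 0.0478, 0.2057]
tool_rot: [-89.6, -0.5, -26.2]
force: [0.9, -0.6, 0.2]
grip_width: 0.0595
```

```bash
python3 - <<'E'
from h import *
st();shot('scene','s7',(140,150,340,330),4)
shot('top','t7',(215,150,395,300),4)
E
```

```text
t 21.37 pos [0.6884 0.0478 0.2057] rot [-89.63  -0.54 -26.25] F [ 0.94 -0.62  0.16] w 0.0595 T [-0.   -0.03 -0.01]
```

View pics/s7.png

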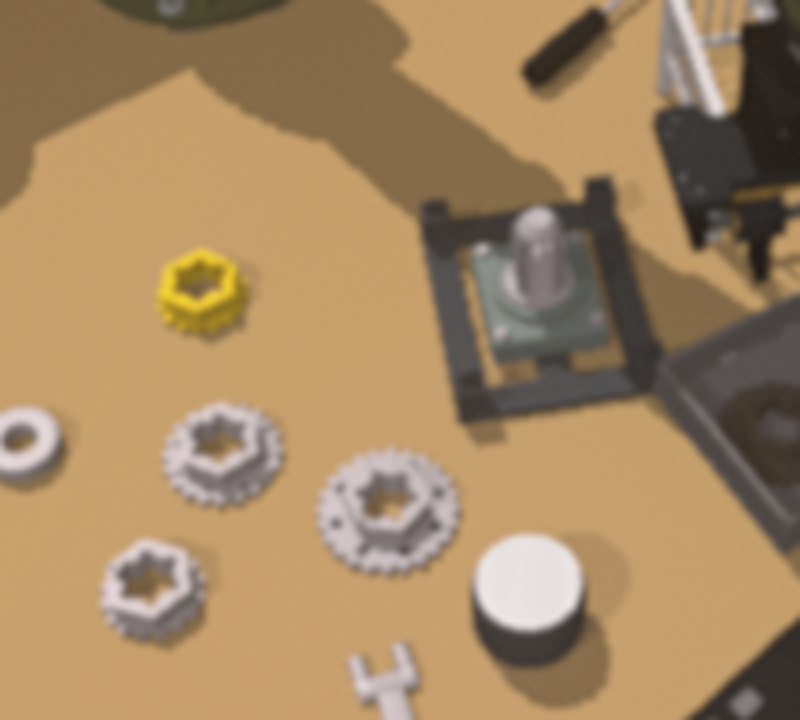

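View pics/t7.png

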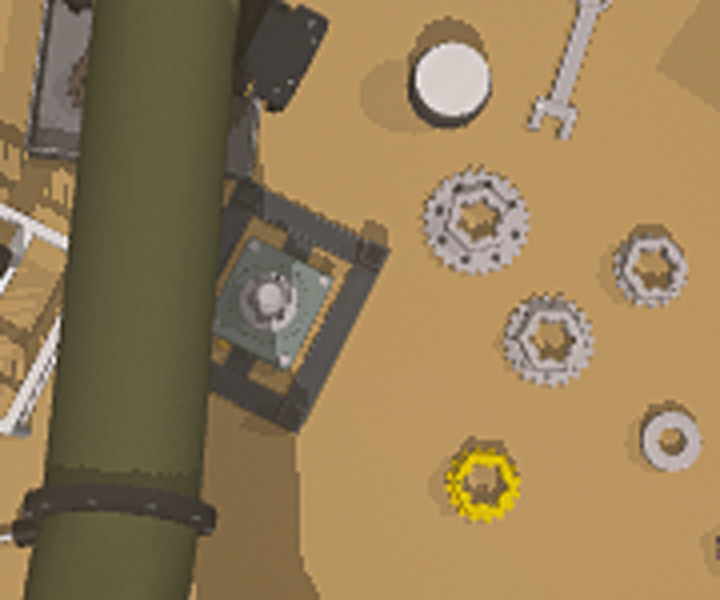

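```bash
cat > rect.py <<'E'
from h import *
def rectify(n,raw,c,z,half=.06,px=400):
    # image: right = -y world, up = +x
    s=2*half/px
    g=np.array([[c[0]+half,c[1]+half,z],[c[0]+half,c[1]-half,z],[c[0]-half,c[1]-half,z],[c[0]-half,c[1]+half,z]])
    H=cv2.getPerspectiveTransform(proj(n,g).astype(np.float32),np.float32([[0,0],[px,0],[px,px],[0,px]]))
    return cv2.warpPerspective(cv2.imread(raw),H,(px,px),flags=cv2.INTER_CUBIC)
E
python3 - <<'E'
from rect import *
S={'large':(.577,-.197),'medium':(.472,-.259),'small':(.538,-.346)}
for k,c in S.items():
    ims=[rectify(n,f,c,.022) for n,f in(('top','t7_raw.png'),('scene','s7_raw.png'))]
    for im in ims: cv2.drawMarker(im,(200,200),(0,0,255),0,12,1)
    cv2.imwrite(f'pics/r_{k}.png',np.hstack(ims))
E
```

```text
(no output)
```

View pics/r_large.png

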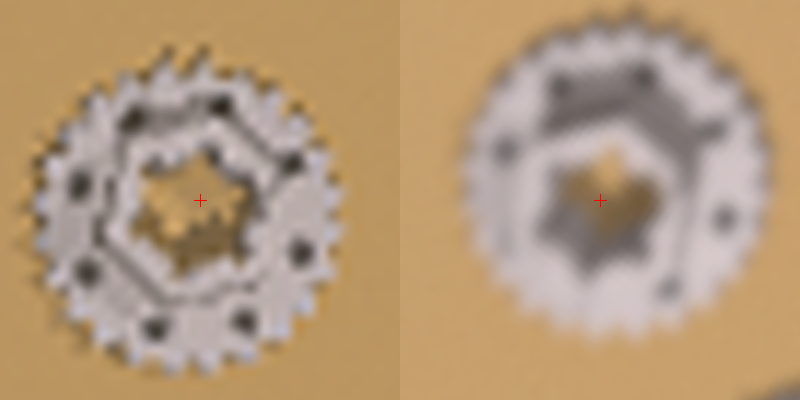

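View pics/r_medium.png

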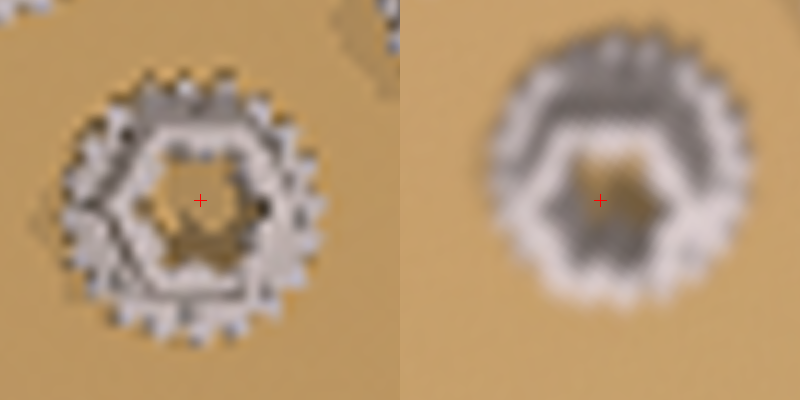

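View pics/r_small.png

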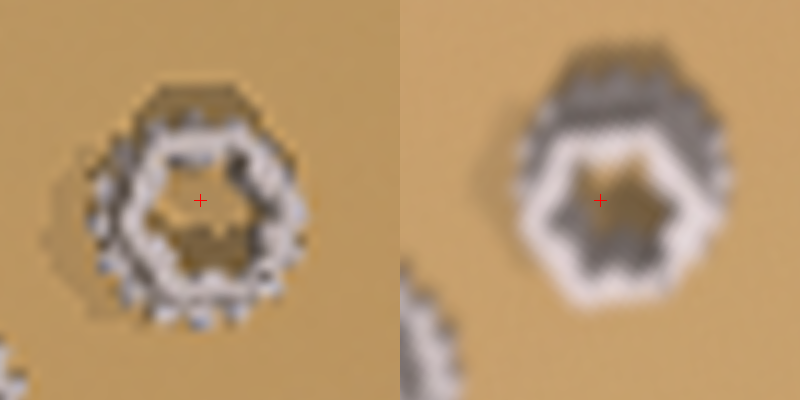

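```bash
cat > fit.py <<'E'
from h import *
from scipy.optimize import minimize
def solid(x,y,R,z):
    # local coords (mm) -> in material at height z(mm)
    r=np.hypot(x,y); th=np.arctan2(y,x)
    bore=r<16.3
    for k in range(6):
        a=k*np.pi/3; u=x*np.cos(a)+y*np.sin(a); v=-x*np.sin(a)+y*np.cos(a)
        bore|=(u>0)&(u<20.2)&(abs(v)<(7.7 if k==0 else 3.7))
    if z>6:
        hexd=np.max([x*np.cos(np.pi/6+k*np.pi/3)+y*np.sin(np.pi/6+k*np.pi/3) for k in range(6)],0)
        return (hexd<25)&~bore
    return (r<R)&~bore
SS=4
def feats(n,cx,cy,al,R,box,z0=0):
    u0,v0,u1,v1=box
    g=(np.arange(SS)+.5)/SS-.5
    uu=(np.arange(u0,u1)[:,None]+g).ravel(); vv=(np.arange(v0,v1)[:,None]+g).ravel()
    U,V=np.meshgrid(uu,vv); uv=np.stack([U,V],-1)
    a=np.deg2rad(al); ca,sa=np.cos(a),np.sin(a)
    P1=unproj_z(n,uv,z0+.022); P0=unproj_z(n,uv,z0)
    lab=np.full(U.shape,-1); wn=np.zeros(U.shape); inb=np.zeros(U.shape,bool)
    zs=np.r_[22,np.linspace(21,6.5,10),6,np.linspace(5,0.5,5)]
    for i,z in enumerate(zs):
        t=z/22; X=(P0*(1-t)+P1*t); dx=(X[...,0]-cx)*1000; dy=(X[...,1]-cy)*1000
        lx=ca*dx+sa*dy; ly=-sa*dx+ca*dy
        s=solid(lx,ly,R,z-1e-6); new=s&(lab<0)
        r=np.hypot(lx,ly); az=np.arctan2(dy,dx)
        inner=r<21.5
        if i==0: lab[new]=0
        else:
            b=((az+np.pi)/(np.pi/3)).astype(int)%6
            if z==6: 
                lab[new&~inner]=1
            lab[new&inner&(lab<0)]=(2+b)[new&inner&(lab<0)]
            m=new&~inner&(lab<0); lab[m]=(8+b)[m]
    m=lab<0; X=P0; dx=(X[...,0]-cx)*1000; dy=(X[...,1]-cy)*1000; r=np.hypot(dx,dy)
    az=np.arctan2(dy,dx); b=((az+np.pi)/(np.pi/3)).astype(int)%6
    lab[m]=np.where(r<21.5,14+b,20)[m]
    K=21
    F=np.stack([(lab==k).reshape(len(range(v0,v1)),SS,-1,SS).mean((1,3)) for k in range(K)],-1)
    dx=(P1[...,0]-cx)*1000; dy=(P1[...,1]-cy)*1000
    r1=np.hypot(dx,dy).reshape(v1-v0,SS,-1,SS).mean((1,3))
    # dot
    lx=ca*dx+sa*dy; ly=-sa*dx+ca*dy
    dot=(np.hypot(lx-23.7,ly)<1.8).reshape(v1-v0,SS,-1,SS).mean((1,3))
    return F,r1,dot
def sse(n,img,c,al,R,sig,usedot=True,rmax=31,z0=0):
    p=proj(n,[[c[0],c[1],z0+.015]])[0].round().astype(int); h=14
    box=(p[0]-h,p[1]-h,p[0]+h+1,p[1]+h+1)
    F,r1,dot=feats(n,c[0],c[1],al,R,box,z0)
    A=np.dstack([F,dot]) if usedot else F
    if sig: A=cv2.GaussianBlur(A[...,:],(0,0),sig) if A.shape[-1]<=4 else np.dstack([cv2.GaussianBlur(np.ascontiguousarray(A[...,k]),(0,0),sig) for k in range(A.shape[-1])])
    I=img[box[1]:box[3],box[0]:box[2]].astype(float)
    w=(r1<rmax); A=A[w]; Y=I[w]
    lam=.03
    m=Y.mean(0)
    AtA=A.T@A+lam*np.eye(A.shape[1]); x=np.linalg.solve(AtA,A.T@(Y-m))
    return ((A@x-(Y-m))**2).sum()+lam*(x**2).sum()*1, x+m
E
cat > runfit.py <<'E'
from fit import *
import sys
S={'large':((.577,-.197),47,('t7_raw.png','s7_raw.png')),'medium':((.472,-.259),40,('t7_raw.png','s7_raw.png')),'small':((.538,-.346),33,('t7_raw.png','s7_raw.png'))}
for k,(c,R,fs) in S.items():
    for n,f,sig in(('top',fs[0],0.4),('scene',fs[1],0.9)):
        img=cv2.imread(f)
        # coarse over centre and mod60 then 6 hyps
        best=None
        cc=np.array(c)
        for it,st_ in enumerate((.004,.002,.001,.0005)):
            cand=[]
            als=np.arange(0,60,7.5) if it==0 else best[2]+np.array([-2,-1,0,1,2])*(4,4,2,1)[it]
            b0=cc if it==0 else best[1]
            for dx in(-1,0,1):
                for dy in(-1,0,1):
                    for al in als:
                        x=b0+np.array([dx,dy])*st_
                        e=sse(n,img,x,al,R,sig,False)[0]; cand.append((e,x,al))
            best=min(cand,key=lambda q:q[0])
        res=[]
        for j in range(6):
            q=[]
            for d in(-3,0,3):
              for dx in(-.0006,0,.0006):
                for dy in(-.0006,0,.0006):
                  q.append((sse(n,img,best[1]+[dx,dy],best[2]+60*j+d,R,sig,False)[0],sse(n,img,best[1]+[dx,dy],best[2]+60*j+d,R,sig,True)[0]))
            q=np.array(q); 
            xd=sse(n,img,best[1],best[2]+60*j,R,sig,True)[1]
            res.append((round((best[2]+60*j)%360,1),*q.min(0).round(0),xd[-1].round(0)-xd[0].round(0)))
        print(k,n,best[1].round(4)); [print('   ',r) for r in res]
E
time python3 runfit.py
```

```text
large top [ 0.5735 -0.1955]
    (np.float64(48.0), np.float64(260113.0), np.float64(260027.0), array([-36., -22., -15.]))
    (np.float64(108.0), np.float64(249005.0), np.float64(248637.0), array([-19., -12.,  -4.]))
    (np.float64(168.0), np.float64(268025.0), np.float64(267989.0), array([-40., -25., -19.]))
    (np.float64(228.0), np.float64(293708.0), np.float64(293320.0), array([-28., -16., -10.]))
    (np.float64(288.0), np.float64(215736.0), np.float64(211941.0), array([-138., -118., -115.]))
    (np.float64(348.0), np.float64(264997.0), np.float64(264776.0), array([-31., -16.,  -9.]))
large scene [ 0.573 -0.197]
    (np.float64(45.0), np.float64(109122.0), np.float64(109043.0), array([-38., -30., -27.]))
    (np.float64(105.0), np.float64(99941.0), np.float64(98155.0), array([-118., -107., -106.]))
    (np.float64(165.0), np.float64(103238.0), np.float64(102529.0), array([-9.,  2.,  5.]))
    (np.float64(225.0), np.float64(111393.0), np.float64(111183.0), array([-72., -61., -58.]))
    (np.float64(285.0), np.float64(85828.0), np.float64(78702.0), array([-175., -168., -173.]))
[... 1815 characters left out ...]
at64(254100.0), np.float64(253681.0), array([-75., -58., -50.]))
small scene [ 0.5335 -0.3505]
    (np.float64(34.5), np.float64(92317.0), np.float64(92282.0), array([-63., -52., -45.]))
    (np.float64(94.5), np.float64(103028.0), np.float64(102805.0), array([-93., -82., -80.]))
    (np.float64(154.5), np.float64(101871.0), np.float64(100420.0), array([-24., -27., -24.]))
    (np.float64(214.5), np.float64(72608.0), np.float64(67144.0), array([-181., -166., -166.]))
    (np.float64(274.5), np.float64(94051.0), np.float64(93646.0), array([-51., -27., -21.]))
    (np.float64(334.5), np.float64(91705.0), np.float64(91318.0), array([-48., -31., -23.]))
real	1m4.365s
user	0m53.642s
sys	0m11.192s
```

```bash
python3 - <<'E'
from rect import *
ims=[rectify(n,f,(.497,-.014),.09,.04) for n,f in(('top','t7_raw.png'),('scene','s7_raw.png'))]
for im in ims: cv2.drawMarker(im,(200,200),(0,0,255),0,12,1)
cv2.imwrite(f'pics/r_shaft.png',np.hstack(ims))
E
```

```text
(no output)
```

View pics/r_shaft.png

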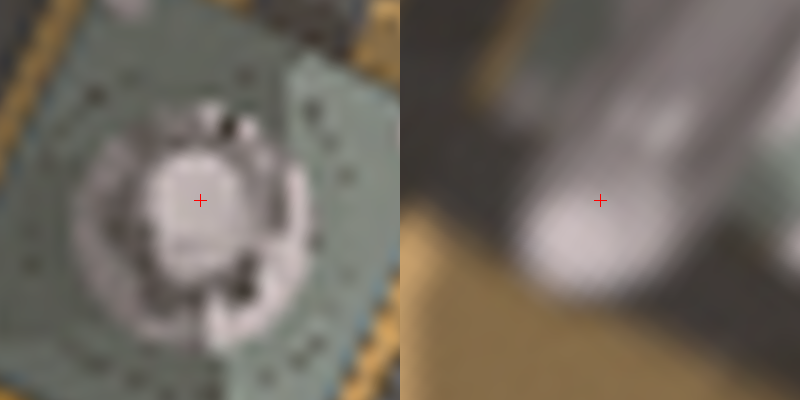

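```bash
python3 - <<'E'
from h import *
o=st();print(o['qpos'].round(1))
to([.5733,-.196,.20],-73.5)
E
```

```text
t 21.47 pos [0.6857 0.0481 0.1995] rot [-89.91  -0.11 -26.24] F [-0.79 -0.08 -0.16] w 0.0588 T [-0.01  0.04 -0.  ]
[-28.2  25.6  30.5  81.  -13.   76.7  66.5]
shift [   7.1   -0.9 -268.6] turn [-0.13 47.26  0.07]
```

Call:
{"name": "move_arm", "arguments": {
  "moves": [
    [1, 0, -30, 0, 5, 0],
    [2, 0, -65, 0, 12, 0],
    [3, 0, -100, 0, 19, 0],
    [4, 0, -135, 0, 26, 0],
    [5, 0, -170, 0, 33, 0],
    [6, 0, -205, 0, 40, 0],
    [7, 0, -240, 0, 45, 0],
    [7, 0, -268, 0, 47.3, 0],
    [7, 0, -268, 0, 47.3, 0],
    [7, 0, -268, 0, 47.3, 0],
    [7, 0, -268, 0, 47.3, 0]
  ],
  "claw": 80
}}

```text
time_s: 22.38
tool_pos: [0.5726, -0.1942, 0.1967]
tool_rot: [-90.1, 0.1, -73.5]
force: [-0.3, 0.7, -0.2]
grip_width: 0.0798
```

```bash
python3 - <<'E'
from h import *
o=st();print(o['qpos'].round(1))
to([.5733,-.196,.0195],-73.5)
E
```

```text
t 22.38 pos [ 0.5726 -0.1942  0.1967] rot [-90.09   0.1  -73.49] F [-0.29  0.66 -0.24] w 0.0798 T [-0.03  0.05 -0.06]
[-20.6  17.4  44.8  94.1 -12.7  73.9  43. ]
shift [  2.3 177.2   0.4] turn [ 0.09  0.01 -0.1 ]
```

Call:
{"name": "move_arm", "arguments": {
  "moves": [
    [1, 30, 0.4, 0, 0, 0],
    [2, 65, 0.4, 0, 0, 0],
    [2, 100, 0.4, 0, 0, 0],
    [2, 130, 0.4, 0, 0, 0],
    [2, 155, 0.4, 0, 0, 0],
    [2, 170, 0.4, 0, 0, 0],
    [2, 176, 0.4, 0, 0, 0],
    [2, 176, 0.4, 0, 0, 0],
    [2, 176, 0.4, 0, 0, 0]
  ]
}}

```text
time_s: 23.13
tool_pos: [0.5749, -0.1969, 0.0229]
tool_rot: [-89.9, -0.0, -73.5]
force: [0.1, -1.1, 0.7]
grip_width: 0.0803
```

```bash
python3 - <<'E'
from h import *
o=st();
to([.5733,-.196,.0195],-73.5)
shot('scene','s8',(160,210,310,330),5)
E
```

```text
t 23.13 pos [ 0.5749 -0.1969  0.0229] rot [-8.994e+01 -3.000e-02 -7.348e+01] F [ 0.14 -1.05  0.74] w 0.0803 T [ 0.01  0.03 -0.02]
shift [-1.3  3.4 -1.3] turn [-0.06  0.02  0.03]
```

View pics/s8.png

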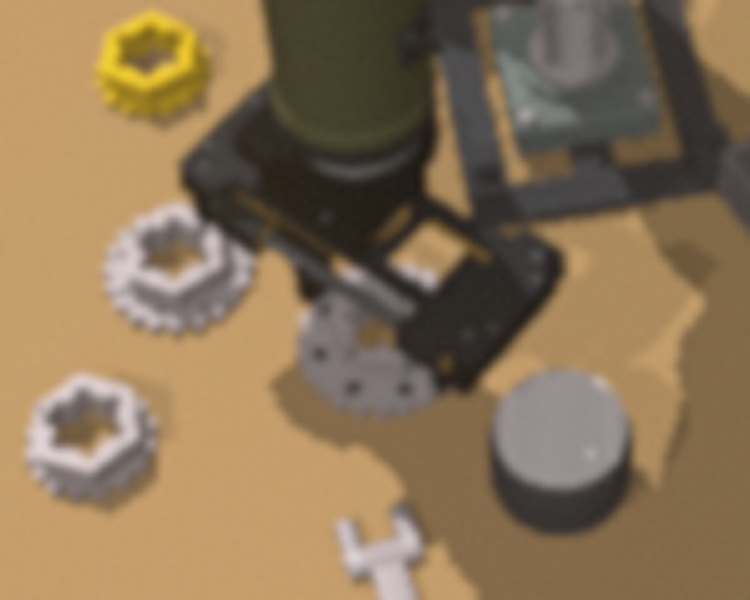

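Call:
{"name": "move_arm", "arguments": {
  "moves": [
    [-0.5, 1, -0.5, 0, 0, 0],
    [-0.5, 1, -0.5, 0, 0, 0],
    [-0.5, 1, -0.5, 0, 0, 0],
    [-0.5, 1, -0.5, 0, 0, 0],
    [-0.5, 1, -0.5, 0, 0, 0],
    [-0.5, 1, -0.5, 0, 0, 0],
    [-0.5, 1, -0.5, 0, 0, 0],
    [-0.5, 1, -0.5, 0, 0, 0],
    [-0.5, 1, -0.5, 0, 0, 0],
    [-0.5, 1, -0.5, 0, 0, 0],
    [-0.5, 1, -0.5, 0, 0, 0],
    [-0.5, 1, -0.5, 0, 0, 0]
  ],
  "claw": 30
}}

```text
time_s: 24.18
tool_pos: [0.5736, -0.1968, 0.0214]
tool_rot: [-90.0, -0.0, -73.5]
force: [0.1, 1.0, 3.0]
grip_width: 0.0497
```

```bash
python3 - <<'E'
from h import *
o=st();
E
```

```text
t 24.18 pos [ 0.5736 -0.1968  0.0214] rot [-8.997e+01 -1.000e-02 -7.353e+01] F [0.1  1.04 3.02] w 0.0497 T [0.11 0.04 0.03]
```

Call:
{"name": "move_arm", "arguments": {
  "moves": [
    [0, -10, 0, 0, 0, 0],
    [0, -30, 0, 0, 0, 0],
    [0, -60, 0, 0, 0, 0],
    [0, -95, 0, 0, 0, 0],
    [0, -130, 0, 0, 0, 0],
    [0, -155, 0, 0, 0, 0],
    [0, -165, 0, 0, 0, 0],
    [0, -165, 0, 0, 0, 0]
  ]
}}

```text
time_s: 24.85
tool_pos: [0.5743, -0.1974, 0.1885]
tool_rot: [-89.8, -0.1, -73.5]
force: [0.3, -0.5, -1.8]
grip_width: 0.0493
```

```bash
python3 - <<'E'
from h import *
o=st();
to([.4979,-.0142,.16],-26.2)
E
```

```text
t 24.85 pos [ 0.5743 -0.1974  0.1885] rot [-89.77  -0.1  -73.54] F [ 0.29 -0.47 -1.81] w 0.0493 T [-0.1  -0.04 -0.04]
shift [-197.4   28.1  -21.5] turn [ -0.17 -47.34   0.19]
```

Call:
{"name": "move_arm", "arguments": {
  "moves": [
    [-25, 0, -3, 0, -6, 0],
    [-55, 0, -6, 0, -13, 0],
    [-85, 0, -9, 0, -20, 0],
    [-115, 0, -12, 0, -27, 0],
    [-145, 0, -16, 0, -34, 0],
    [-175, 0, -19, 0, -41, 0],
    [-195, 10, -21.5, 0, -47.3, 0],
    [-197.4, 20, -21.5, 0, -47.3, 0],
    [-197.4, 27, -21.5, 0, -47.3, 0],
    [-197.4, 28, -21.5, 0, -47.3, 0],
    [-197.4, 28, -21.5, 0, -47.3, 0],
    [-197.4, 28, -21.5, 0, -47.3, 0]
  ]
}}

```text
time_s: 25.85
tool_pos: [0.4969, -0.0151, 0.1578]
tool_rot: [-90.1, -0.0, -26.4]
force: [-0.2, -0.5, -2.3]
grip_width: 0.0496
```

```bash
python3 - <<'E'
from h import *
o=st();
to([.4979,-.0142,.130],-26.2)
shot('scene','s9',(220,150,340,260),6)
E
```

```text
t 25.85 pos [ 0.4969 -0.0151  0.1578] rot [-90.06  -0.   -26.41] F [-0.21 -0.53 -2.28] w 0.0496 T [-0.02 -0.05 -0.01]
shift [ 0.5 27.8  1.3] turn [ 0.06 -0.21  0.  ]
```

View pics/s9.png

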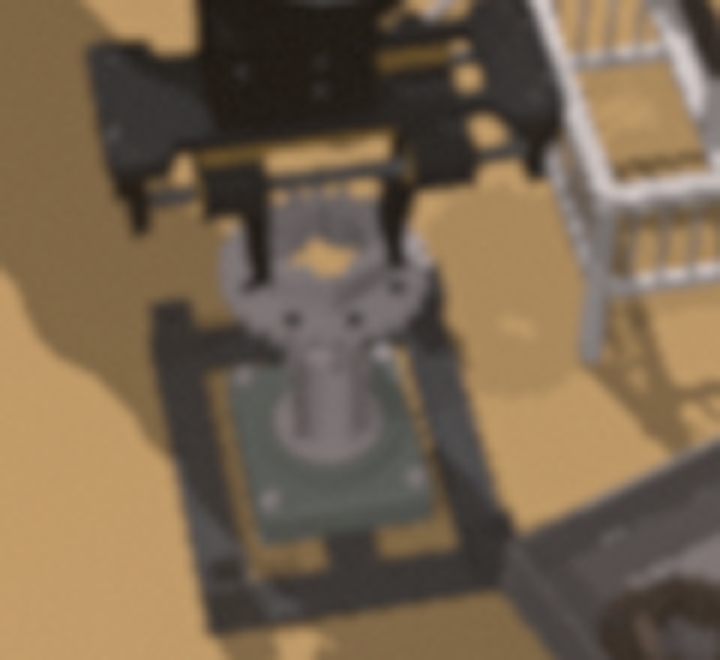

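Call:
{"name": "move_arm", "arguments": {
  "moves": [
    [0.5, 15, 1.3, 0, 0, 0],
    [0.5, 28, 1.3, 0, 0, 0],
    [0.5, 36, 1.3, 0, 0, 0],
    [0.5, 41, 1.3, 0, 0, 0],
    [0.5, 41, 1.3, 0, 0, 0],
    [0.5, 41, 1.3, 0, 0, 0]
  ]
}}

```text
time_s: 26.4
tool_pos: [0.498, -0.0129, 0.1173]
tool_rot: [-90.0, -0.0, -26.3]
force: [0.4, 1.2, -1.8]
grip_width: 0.0494
```

```bash
python3 - <<'E'
from h import *
o=st();
to([.4979,-.0142,.112],-26.2)
E
```

```text
t 26.4 pos [ 0.498  -0.0129  0.1173] rot [-9.000e+01 -2.000e-02 -2.627e+01] F [ 0.43  1.18 -1.84] w 0.0494 T [-0.02 -0.    0.04]
shift [ 0.5  5.3 -1.2] turn [ 0.   -0.07  0.02]
```

Call:
{"name": "move_arm", "arguments": {
  "moves": [
    [0.3, 1, -0.6, 0, 0, 0],
    [0.3, 2, -0.6, 0, 0, 0],
    [0.3, 4, -0.6, 0, 0, 0],
    [0.3, 5, -0.6, 0, 0, 0],
    [0.3, 5, -0.6, 0, 0, 0],
    [0.3, 5, -0.6, 0, 0, 0]
  ]
}}

```text
time_s: 26.9
tool_pos: [0.4977, -0.0133, 0.1121]
tool_rot: [-90.0, 0.0, -26.2]
force: [-0.2, -0.2, -1.8]
grip_width: 0.0499
```

```bash
python3 - <<'E'
from h import *
o=st();
to([.4977,-.0140,.107],-26.2)
E
```

```text
t 26.9 pos [ 0.4977 -0.0133  0.1121] rot [-89.99   0.   -26.23] F [-0.21 -0.2  -1.78] w 0.0499 T [ 0.08 -0.03  0.02]
shift [ 0.3  5.1 -0.7] turn [-0.01 -0.03 -0.  ]
```

Call:
{"name": "move_arm", "arguments": {
  "moves": [
    [0, 1.5, -0.4, 0, 0, 0],
    [0, 3, -0.4, 0, 0, 0],
    [0, 4.5, -0.4, 0, 0, 0],
    [0, 6, -0.4, 0, 0, 0],
    [0, 6, -0.4, 0, 0, 0],
    [0, 6, -0.4, 0, 0, 0]
  ]
}}

```text
time_s: 27.4
tool_pos: [0.4975, -0.0136, 0.1059]
tool_rot: [-90.0, 0.0, -26.2]
force: [-0.6, 0.1, -1.9]
grip_width: 0.0497
```

```bash
python3 - <<'E'
from h import *
o=st();
E
```

```text
t 27.4 pos [ 0.4975 -0.0136  0.1059] rot [-9.001e+01  1.000e-02 -2.623e+01] F [-0.59  0.14 -1.92] w 0.0497 T [-0.02 -0.04  0.02]
```

Free so far, into the splines. Continue down.

Call:
{"name": "move_arm", "arguments": {
  "moves": [
    [0, 3, 0, 0, 0, 0],
    [0, 6, 0, 0, 0, 0],
    [0, 9, 0, 0, 0, 0],
    [0, 12, 0, 0, 0, 0],
    [0, 15, 0, 0, 0, 0],
    [0, 15, 0, 0, 0, 0],
    [0, 15, 0, 0, 0, 0]
  ]
}}

```text
time_s: 27.98
tool_pos: [0.4974, -0.0137, 0.0908]
tool_rot: [-90.0, 0.0, -26.2]
force: [0.1, -0.2, -2.3]
grip_width: 0.0492
```

```bash
python3 - <<'E'
from h import *
o=st();
E
```

```text
t 27.98 pos [ 0.4974 -0.0137  0.0908] rot [-9.002e+01  2.000e-02 -2.624e+01] F [ 0.14 -0.2  -2.31] w 0.0492 T [-0.01 -0.02  0.  ]
```

Call:
{"name": "move_arm", "arguments": {
  "moves": [
    [0, 6, 0, 0, 0, 0],
    [0, 12, 0, 0, 0, 0],
    [0, 18, 0, 0, 0, 0],
    [0, 24, 0, 0, 0, 0],
    [0, 30, 0, 0, 0, 0],
    [0, 34, 0, 0, 0, 0],
    [0, 34, 0, 0, 0, 0],
    [0, 34, 0, 0, 0, 0]
  ]
}}

```text
time_s: 28.65
tool_pos: [0.4974, -0.0137, 0.0568]
tool_rot: [-90.0, 0.0, -26.2]
force: [-0.8, -0.3, -2.2]
grip_width: 0.0497
```

```bash
python3 - <<'E'
from h import *
o=st();
E
```

```text
t 28.65 pos [ 0.4974 -0.0137  0.0568] rot [-9.003e+01  2.000e-02 -2.624e+01] F [-0.8  -0.26 -2.21] w 0.0497 T [ 0.05 -0.04  0.05]
```

Call:
{"name": "move_arm", "arguments": {
  "moves": [
    [0, 1, 0, 0, 0, 0],
    [0, 1, 0, 0, 0, 0],
    [0, 1, 0, 0, 0, 0]
  ]
}}

```text
time_s: 28.9
tool_pos: [0.4977, -0.0136, 0.0563]
tool_rot: [-90.0, -0.0, -26.2]
force: [-0.5, -0.3, -1.1]
grip_width: 0.0497
```

Call:
{"name": "move_arm", "arguments": {
  "moves": [
    [0, 0, 0, 0, 0, 0],
    [0, 0, 0, 0, 0, 0],
    [0, 0, 0, 0, 0, 0],
    [0, 0, 0, 0, 0, 0],
    [0, 0, 0, 0, 0, 0],
    [0, 0, 0, 0, 0, 0],
    [0, -10, 0, 0, 0, 0],
    [0, -40, 0, 0, 0, 0],
    [0, -80, 0, 0, 0, 0],
    [0, -120, 0, 0, 0, 0],
    [0, -150, 0, 0, 0, 0],
    [0, -150, 0, 0, 0, 0]
  ],
  "claw": 80
}}

```text
time_s: 29.9
tool_pos: [0.5016, -0.0138, 0.2136]
tool_rot: [-89.5, -0.6, -26.3]
force: [1.0, -0.0, 0.3]
grip_width: 0.0795
```

```bash
python3 - <<'E'
from h import *
o=st();
shot('scene','s10',(130,150,340,310),3.8); shot('top','t10',(215,150,395,300),4)
to([.469,-.26,.2],-61.5)
E
```

```text
t 29.9 pos [ 0.5016 -0.0138  0.2136] rot [-89.55  -0.55 -26.27] F [ 1.02 -0.    0.31] w 0.0795 T [-0.05 -0.08 -0.  ]
shift [  82.5    7.5 -234. ] turn [-0.2  35.26  0.1 ]
```

View pics/s10.png

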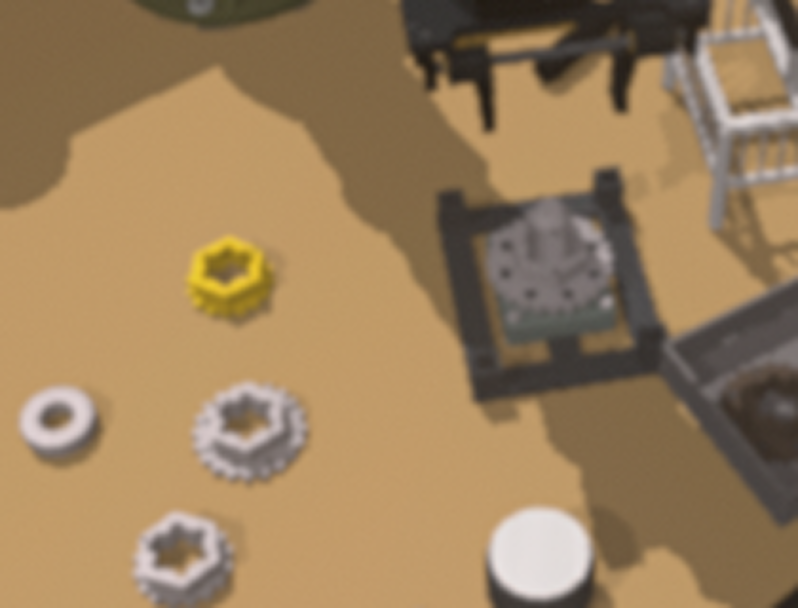

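```bash
sed -i "s/^S=.*/S={'medium':((.469,-.26),40,('t10_raw.png','s10_raw.png')),'small':((.533,-.35),33,('t10_raw.png','s10_raw.png'))}/" runfit.py; python3 runfit.py; python3 - <<'E'
from h import *
o=st();print(o['qpos'].round(1))
to([.469,-.26,.2],-151.5)
E
```

```text
medium top [ 0.4695 -0.2595]
    (np.float64(28.0), np.float64(231696.0), np.float64(231665.0), array([-52., -43., -38.]))
    (np.float64(88.0), np.float64(231413.0), np.float64(231301.0), array([-37., -24., -20.]))
    (np.float64(148.0), np.float64(239231.0), np.float64(239162.0), array([-40., -26., -22.]))
    (np.float64(208.0), np.float64(203817.0), np.float64(199259.0), array([-137., -120., -119.]))
    (np.float64(268.0), np.float64(249117.0), np.float64(249025.0), array([-38., -21., -18.]))
    (np.float64(328.0), np.float64(236489.0), np.float64(236465.0), array([-46., -31., -22.]))
medium scene [ 0.4685 -0.261 ]
    (np.float64(29.0), np.float64(69773.0), np.float64(69436.0), array([-83., -83., -90.]))
    (np.float64(89.0), np.float64(79766.0), np.float64(79750.0), array([-62., -49., -49.]))
    (np.float64(149.0), np.float64(76807.0), np.float64(75817.0), array([21., 17., 19.]))
    (np.float64(209.0), np.float64(64487.0), np.float64(61357.0), array([-173., -140., -127.]))
    (np.float64(269.0), np.float64(78377.0), np.float64(78272.0), array([-42., -34., -33.]))
    (n
[... 840 characters left out ...]
4(98200.0), np.float64(97967.0), array([-92., -81., -80.]))
    (np.float64(154.5), np.float64(96871.0), np.float64(95681.0), array([-24., -25., -22.]))
    (np.float64(214.5), np.float64(68998.0), np.float64(63643.0), array([-174., -164., -165.]))
    (np.float64(274.5), np.float64(89715.0), np.float64(89292.0), array([-50., -27., -17.]))
    (np.float64(334.5), np.float64(87677.0), np.float64(87221.0), array([-42., -28., -20.]))
t 30.0 pos [ 0.4985 -0.0137  0.208 ] rot [-89.84  -0.15 -26.24] F [-0.07  0.49 -0.48] w 0.0799 T [0.   0.03 0.01]
[-3.540e+01 -3.000e-01  3.420e+01  1.075e+02  1.000e-01  7.260e+01
  6.250e+01]
shift [  82.5    7.5 -234. ] turn [-2.6000e-01  1.2526e+02 -9.0000e-02]
```

Call:
{"name": "move_arm", "arguments": {
  "moves": [
    [5, 0, -14, 0, 7, 0],
    [10, 0, -28, 0, 14, 0],
    [15, 0, -42, 0, 21, 0],
    [20, 0, -56, 0, 28, 0],
    [25, 0, -70, 0, 35, 0],
    [30, 0, -84, 0, 42, 0],
    [35, 0, -98, 0, 49, 0],
    [40, 0, -112, 0, 56, 0],
    [45, 0, -126, 0, 63, 0],
    [50, 0, -140, 0, 70, 0],
    [55, 0, -154, 0, 77, 0],
    [60, 0, -168, 0, 84, 0],
    [65, 0, -182, 0, 91, 0],
    [70, 0, -196, 0, 98, 0],
    [75, 0, -210, 0, 105, 0],
    [80, 0, -224, 0, 112, 0],
    [82.5, 0, -234, 0, 119, 0],
    [82.5, 0, -234, 0, 125.3, 0],
    [82.5, 0, -234, 0, 125.3, 0],
    [82.5, 0, -234, 0, 125.3, 0]
  ],
  "claw": 76
}}

```text
time_s: 31.67
tool_pos: [0.4673, -0.2595, 0.2048]
tool_rot: [-90.1, -0.1, -151.4]
force: [0.9, 0.7, -1.0]
grip_width: 0.076
```

```bash
python3 - <<'E'
from h import *
o=st();print(o['qpos'].round(1))
to([.469,-.260,.0205],-151.5)
E
```

```text
t 31.67 pos [ 0.4673 -0.2595  0.2048] rot [-9.0100e+01 -1.1000e-01 -1.5136e+02] F [ 0.91  0.65 -0.95] w 0.076 T [-0.03  0.1  -0.05]
[-21.1   6.5  51.1 103.3  -5.3  72.8 -30. ]
shift [ -1.6 184.3   1.5] turn [0.1  0.14 0.11]
```

Call:
{"name": "move_arm", "arguments": {
  "moves": [
    [-0.5, 30, 0.5, 0, 0, 0],
    [-1, 65, 0.5, 0, 0, 0],
    [-1, 100, 0.5, 0, 0, 0],
    [-1, 135, 0.5, 0, 0, 0],
    [-1, 160, 0.5, 0, 0, 0],
    [-1, 176, 0.5, 0, 0, 0],
    [-1, 182, 0.5, 0, 0, 0],
    [-1, 183, 0.5, 0, 0, 0],
    [-1, 183, 0.5, 0, 0, 0],
    [-1, 183, 0.5, 0, 0, 0]
  ]
}}

```text
time_s: 32.5
tool_pos: [0.4702, -0.2602, 0.0242]
tool_rot: [-89.9, 0.1, -151.5]
force: [-0.1, -0.2, -0.1]
grip_width: 0.0762
```

```bash
python3 - <<'E'
from h import *
o=st()
to([.469,-.260,.0205],-151.5)
E
```

```text
t 32.5 pos [ 0.4702 -0.2602  0.0242] rot [-8.9920e+01  9.0000e-02 -1.5147e+02] F [-0.09 -0.25 -0.06] w 0.0762 T [-0.11  0.14  0.01]
shift [ 1.   3.7 -0.8] turn [-0.08  0.03 -0.09]
```

Call:
{"name": "move_arm", "arguments": {
  "moves": [
    [0.5, 1.5, -0.4, 0, 0, 0],
    [0.5, 2.5, -0.4, 0, 0, 0],
    [0.5, 2.5, -0.4, 0, 0, 0],
    [0.5, 2.5, -0.4, 0, 0, 0],
    [0.5, 2.5, -0.4, 0, 0, 0],
    [0.5, 2.5, -0.4, 0, 0, 0],
    [0.5, 2.5, -0.4, 0, 0, 0],
    [0.5, 2.5, -0.4, 0, 0, 0],
    [0.5, 2.5, -0.4, 0, 0, 0],
    [0.5, 2.5, -0.4, 0, 0, 0],
    [0.5, 2.5, -0.4, 0, 0, 0],
    [0.5, 2.5, -0.4, 0, 0, 0]
  ],
  "claw": 30
}}

```text
time_s: 33.5
tool_pos: [0.4688, -0.2599, 0.0208]
tool_rot: [-90.0, 0.0, -151.5]
force: [-1.3, 0.6, 5.7]
grip_width: 0.0495
```

```bash
python3 - <<'E'
from h import *
o=st()
E
```

```text
t 33.5 pos [ 0.4688 -0.2599  0.0208] rot [-9.0000e+01  2.0000e-02 -1.5153e+02] F [-1.27  0.55  5.72] w 0.0495 T [ 0.07  0.22 -0.05]
```

Call:
{"name": "move_arm", "arguments": {
  "moves": [
    [0, -10, 0, 0, 0, 0],
    [0, -30, 0, 0, 0, 0],
    [0, -60, 0, 0, 0, 0],
    [0, -95, 0, 0, 0, 0],
    [0, -130, 0, 0, 0, 0],
    [0, -155, 0, 0, 0, 0],
    [0, -165, 0, 0, 0, 0],
    [0, -165, 0, 0, 0, 0],
    [0, -165, 0, 0, 0, 0]
  ]
}}

```text
time_s: 34.25
tool_pos: [0.4681, -0.2593, 0.1846]
tool_rot: [-90.1, -0.0, -151.5]
force: [0.8, 0.3, -3.3]
grip_width: 0.0498
```

```bash
python3 - <<'E'
from h import *
o=st()
to([.4975,-.0137,.16],-26.2)
E
```

```text
t 34.25 pos [ 0.4681 -0.2593  0.1846] rot [-9.0070e+01 -2.0000e-02 -1.5151e+02] F [ 0.77  0.32 -3.31] w 0.0498 T [-0.07  0.13  0.01]
shift [-143.    24.8 -201.9] turn [ 6.0000e-02 -1.2531e+02 -6.0000e-02]
```

Call:
{"name": "move_arm", "arguments": {
  "moves": [
    [-8, 0, -12, 0, -7, 0],
    [-16, 0, -24, 0, -14, 0],
    [-24, 0, -36, 0, -21, 0],
    [-32, 0, -48, 0, -28, 0],
    [-40, 0, -60, 0, -35, 0],
    [-48, 0, -72, 0, -42, 0],
    [-56, 0, -84, 0, -49, 0],
    [-64, 0, -96, 0, -56, 0],
    [-73, 0, -108, 0, -63, 0],
    [-81, 0, -120, 0, -70, 0],
    [-90, 0, -132, 0, -77, 0],
    [-100, 0, -144, 0, -84, 0],
    [-110, 0, -156, 0, -91, 0],
    [-120, 0, -170, 0, -98, 0],
    [-130, 0, -184, 0, -105, 0],
    [-138, 0, -196, 0, -112, 0],
    [-143, 0, -202, 0, -119, 0],
    [-143, 10, -202, 0, -125.3, 0],
    [-143, 20, -202, 0, -125.3, 0],
    [-143, 25, -202, 0, -125.3, 0]
  ]
}}

```text
time_s: 35.92
tool_pos: [0.4957, -0.0144, 0.157]
tool_rot: [-90.2, 0.3, -26.4]
force: [0.4, -0.4, -2.9]
grip_width: 0.0497
```

Call:
{"name": "move_arm", "arguments": {
  "moves": [
    [0, 10, 0, 0, 0, 0],
    [0, 20, 0, 0, 0, 0],
    [0, 28, 0, 0, 0, 0],
    [0, 32, 0, 0, 0, 0],
    [0, 35, 0, 0, 0, 0],
    [0, 35, 0, 0, 0, 0],
    [0, 35, 0, 0, 0, 0],
    [0, 35, 0, 0, 0, 0]
  ]
}}

```text
time_s: 36.58
tool_pos: [0.4985, -0.0141, 0.1261]
tool_rot: [-90.0, -0.0, -26.2]
force: [-0.8, 1.5, -1.9]
grip_width: 0.0494
```

```bash
python3 - <<'E'
from h import *
o=st()
to([.4975,-.0137,.114],-26.2)
shot('scene','s11',(220,150,340,260),6)
E
```

```text
t 36.58 pos [ 0.4985 -0.0141  0.1261] rot [-8.996e+01 -5.000e-02 -2.624e+01] F [-0.79  1.54 -1.86] w 0.0494 T [-0.06  0.01 -0.01]
shift [-1.1 12.1 -0.1] turn [-0.04 -0.04  0.05]
```

View pics/s11.png

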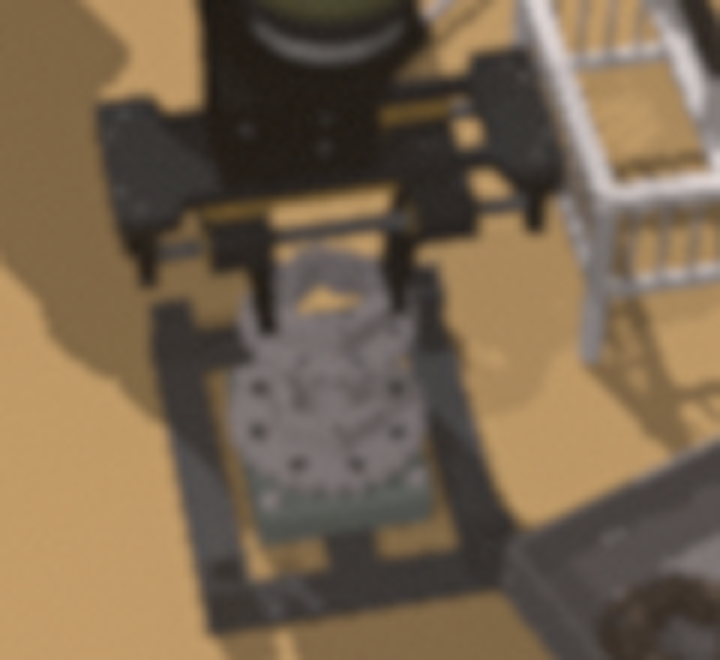

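Call:
{"name": "move_arm", "arguments": {
  "moves": [
    [-0.5, 4, 0, 0, 0, 0],
    [-0.7, 8, 0, 0, 0, 0],
    [-0.7, 12, 0, 0, 0, 0],
    [-0.7, 12, 0, 0, 0, 0],
    [-0.7, 12, 0, 0, 0, 0],
    [-0.7, 12, 0, 0, 0, 0]
  ]
}}

```text
time_s: 37.13
tool_pos: [0.4974, -0.0139, 0.1135]
tool_rot: [-90.0, 0.0, -26.2]
force: [-0.4, 0.3, -2.4]
grip_width: 0.0498
```

```bash
python3 - <<'E'
from h import *
o=st()
to([.4975,-.0137,.106],-26.2)
E
```

```text
t 37.13 pos [ 0.4974 -0.0139  0.1135] rot [-90.     0.   -26.24] F [-0.44  0.35 -2.4 ] w 0.0498 T [-0.01 -0.03 -0.02]
shift [-0.   7.5  0.2] turn [ 0.   -0.04 -0.  ]
```

Call:
{"name": "move_arm", "arguments": {
  "moves": [
    [0, 2, 0.2, 0, 0, 0],
    [0, 4, 0.2, 0, 0, 0],
    [0, 6, 0.2, 0, 0, 0],
    [0, 8, 0.2, 0, 0, 0],
    [0, 8, 0.2, 0, 0, 0],
    [0, 8, 0.2, 0, 0, 0]
  ]
}}

```text
time_s: 37.63
tool_pos: [0.4974, -0.0137, 0.1054]
tool_rot: [-90.0, 0.0, -26.2]
force: [0.6, -0.1, -3.0]
grip_width: 0.05
```

```bash
python3 - <<'E'
from h import *
o=st()
E
```

```text
t 37.63 pos [ 0.4974 -0.0137  0.1054] rot [-9.001e+01  2.000e-02 -2.624e+01] F [ 0.56 -0.08 -2.99] w 0.05 T [ 0.03 -0.04 -0.  ]
```

Call:
{"name": "move_arm", "arguments": {
  "moves": [
    [0, 4, 0, 0, 0, 0],
    [0, 8, 0, 0, 0, 0],
    [0, 12, 0, 0, 0, 0],
    [0, 16, 0, 0, 0, 0],
    [0, 20, 0, 0, 0, 0],
    [0, 24, 0, 0, 0, 0],
    [0, 27, 0, 0, 0, 0],
    [0, 28, 0, 0, 0, 0],
    [0, 28, 0, 0, 0, 0],
    [0, 28, 0, 0, 0, 0]
  ]
}}

```text
time_s: 38.47
tool_pos: [0.4976, -0.0137, 0.0776]
tool_rot: [-90.0, -0.0, -26.2]
force: [0.5, 0.1, -2.2]
grip_width: 0.0497
```

```bash
python3 - <<'E'
from h import *
o=st()
E
```

```text
t 38.47 pos [ 0.4976 -0.0137  0.0776] rot [-9.000e+01 -1.000e-02 -2.624e+01] F [ 0.5   0.15 -2.23] w 0.0497 T [-0.04 -0.02  0.01]
```

Release and retreat.

Call:
{"name": "move_arm", "arguments": {
  "moves": [
    [0, 0, 0, 0, 0, 0],
    [0, 0, 0, 0, 0, 0],
    [0, 0, 0, 0, 0, 0],
    [0, 0, 0, 0, 0, 0],
    [0, 0, 0, 0, 0, 0],
    [0, 0, 0, 0, 0, 0],
    [0, -10, 0, 0, 0, 0],
    [0, -40, 0, 0, 0, 0],
    [0, -80, 0, 0, 0, 0],
    [0, -120, 0, 0, 0, 0],
    [0, -130, 0, 0, 0, 0],
    [0, -130, 0, 0, 0, 0],
    [0, -130, 0, 0, 0, 0]
  ],
  "claw": 78
}}

```text
time_s: 39.55
tool_pos: [0.4978, -0.0136, 0.2082]
tool_rot: [-89.9, -0.1, -26.2]
force: [-0.8, -0.5, -0.3]
grip_width: 0.0779
```

```bash
python3 - <<'E'
from h import *
o=st();
shot('scene','s12',(130,150,340,310),3.8); shot('top','t12',(215,150,395,300),4)
to([.533,-.35,.2],-144)
E
sed -i "s/^S=.*/S={'small':((.533,-.35),33,('t12_raw.png','s12_raw.png'))}/" runfit.py; python3 runfit.py
```

```text
t 39.55 pos [ 0.4978 -0.0136  0.2082] rot [-8.992e+01 -6.000e-02 -2.623e+01] F [-0.78 -0.49 -0.34] w 0.0779 T [-0.01  0.02 -0.04]
shift [ 181.4    6.3 -285.6] turn [1.6000e-01 1.1776e+02 1.0000e-02]
small top [ 0.533  -0.3495]
    (np.float64(37.5), np.float64(224067.0), np.float64(223779.0), array([-81., -55., -43.]))
    (np.float64(97.5), np.float64(224469.0), np.float64(224406.0), array([-47., -29., -24.]))
    (np.float64(157.5), np.float64(241416.0), np.float64(241124.0), array([-43., -26., -20.]))
    (np.float64(217.5), np.float64(184914.0), np.float64(171560.0), array([-183., -160., -162.]))
    (np.float64(277.5), np.float64(231828.0), np.float64(231757.0), array([-41., -29., -23.]))
    (np.float64(337.5), np.float64(239217.0), np.float64(238769.0), array([-74., -58., -51.]))
small scene [ 0.5335 -0.3505]
    (np.float64(34.5), np.float64(87777.0), np.float64(87734.0), array([-59., -48., -46.]))
    (np.float64(94.5), np.float64(97839.0), np.float64(97644.0), array([-90., -79., -77.]))
    (np.float64(154.5), np.float64(96958.0), np.float64(95596.0), array([-24., -24., -22.]))
    (np.float64(214.5), np.float64(68920.0), np.float64(63651.0), array([-175., -162., -163.]))
    (np.float64(274.5), np.float64(89300.0), np.float64(88864.0), array([-49., -27., -18.]))
    (np.float64(334.5), np.float64(87326.0), np.float64(86887.0), array([-44., -28., -19.]))
```

View pics/s12.png

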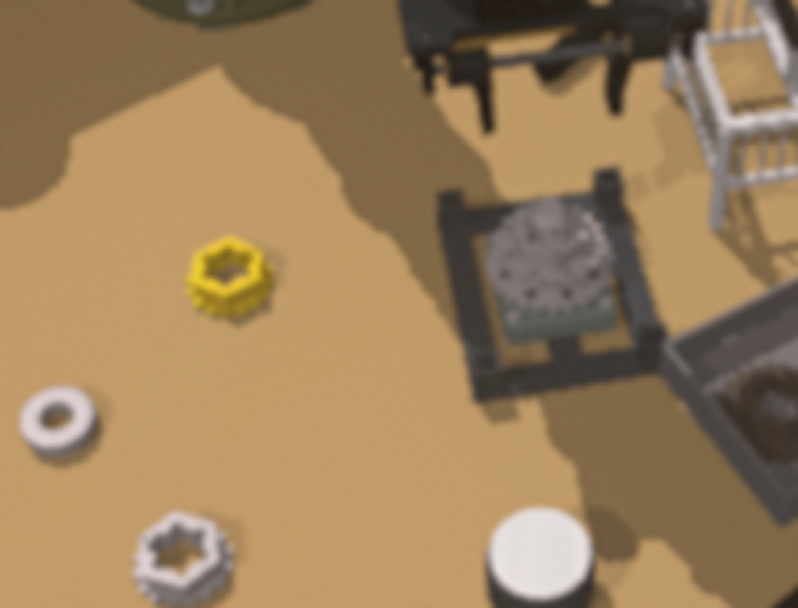

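Call:
{"name": "move_arm", "arguments": {
  "moves": [
    [10, 0, -16, 0, 7, 0],
    [21, 0, -33, 0, 14, 0],
    [32, 0, -50, 0, 21, 0],
    [43, 0, -67, 0, 28, 0],
    [54, 0, -84, 0, 35, 0],
    [65, 0, -101, 0, 42, 0],
    [76, 0, -118, 0, 49, 0],
    [87, 0, -135, 0, 56, 0],
    [98, 0, -152, 0, 63, 0],
    [109, 0, -170, 0, 70, 0],
    [120, 0, -188, 0, 77, 0],
    [131, 0, -206, 0, 84, 0],
    [142, 0, -224, 0, 91, 0],
    [153, 0, -241, 0, 98, 0],
    [164, 0, -258, 0, 105, 0],
    [175, 0, -275, 0, 112, 0],
    [181.4, 0, -285.6, 0, 117.8, 0],
    [181.4, 0, -285.6, 0, 117.8, 0],
    [181.4, 0, -285.6, 0, 117.8, 0],
    [181.4, 0, -285.6, 0, 117.8, 0]
  ],
  "claw": 80
}}

```text
time_s: 41.32
tool_pos: [0.5337, -0.3488, 0.2062]
tool_rot: [-90.1, -0.0, -143.9]
force: [-0.6, 0.3, 0.1]
grip_width: 0.0799
```

```bash
python3 - <<'E'
from h import *
o=st();print(o['qpos'].round(1))
to([.5333,-.350,.0205],-144)
shot('scene','s13',(100,220,260,330),5)
E
```

```text
t 41.32 pos [ 0.5337 -0.3488  0.2062] rot [-9.0140e+01 -4.0000e-02 -1.4388e+02] F [-0.59  0.3   0.09] w 0.0799 T [-0.05  0.16 -0.  ]
[-11.7  25.6  56.7  88.7 -21.7  77.6  -6.7]
shift [  0.9 185.7   1.2] turn [0.14 0.12 0.04]
```

View pics/s13.png

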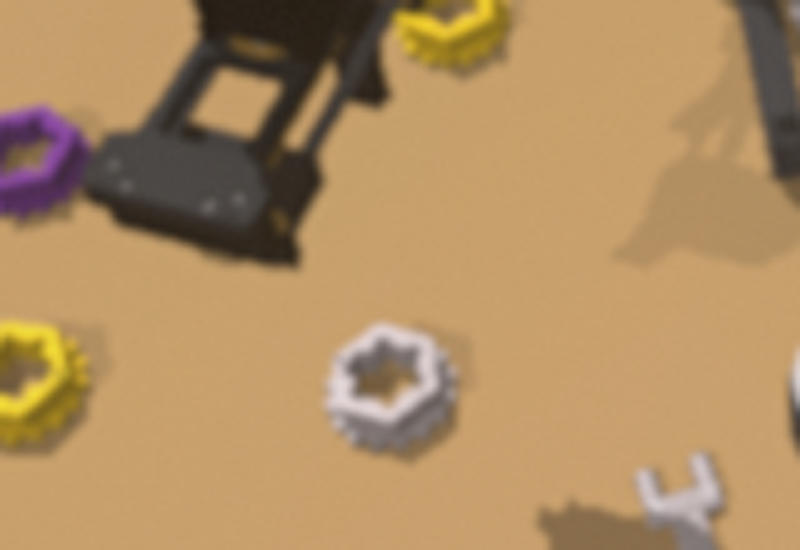

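Call:
{"name": "move_arm", "arguments": {
  "moves": [
    [0.5, 30, 0.5, 0, 0, 0],
    [0.5, 65, 0.5, 0, 0, 0],
    [0.5, 100, 0.5, 0, 0, 0],
    [0.5, 135, 0.5, 0, 0, 0],
    [0.5, 160, 0.5, 0, 0, 0],
    [0.5, 176, 0.5, 0, 0, 0],
    [0.5, 183, 0.5, 0, 0, 0],
    [0.5, 184, 0.5, 0, 0, 0],
    [0.5, 184, 0.5, 0, 0, 0],
    [0.5, 184, 0.5, 0, 0, 0]
  ]
}}

```text
time_s: 42.2
tool_pos: [0.5351, -0.3514, 0.0255]
tool_rot: [-89.8, 0.1, -144.0]
force: [0.1, 0.1, 0.7]
grip_width: 0.0797
```

```bash
python3 - <<'E'
from h import *
o=st()
to([.5333,-.350,.0205],-144)
E
```

```text
t 42.2 pos [ 0.5351 -0.3514  0.0255] rot [-8.9840e+01  8.0000e-02 -1.4401e+02] F [0.09 0.09 0.66] w 0.0797 T [-0.06  0.13 -0.02]
shift [ 0.6  5.  -2.2] turn [-0.16 -0.01 -0.08]
```

Call:
{"name": "move_arm", "arguments": {
  "moves": [
    [0.2, 1.5, -0.8, 0, 0, 0],
    [0.2, 2.5, -0.8, 0, 0, 0],
    [0.2, 2.5, -0.8, 0, 0, 0],
    [0.2, 2.5, -0.8, 0, 0, 0],
    [0.2, 2.5, -0.8, 0, 0, 0],
    [0.2, 2.5, -0.8, 0, 0, 0],
    [0.2, 2.5, -0.8, 0, 0, 0],
    [0.2, 2.5, -0.8, 0, 0, 0],
    [0.2, 2.5, -0.8, 0, 0, 0],
    [0.2, 2.5, -0.8, 0, 0, 0],
    [0.2, 2.5, -0.8, 0, 0, 0],
    [0.2, 2.5, -0.8, 0, 0, 0],
    [0.2, 2.5, -0.8, 0, 0, 0]
  ],
  "claw": 30
}}

```text
time_s: 43.28
tool_pos: [0.5333, -0.3502, 0.0212]
tool_rot: [-90.0, 0.0, -144.0]
force: [-1.9, 1.2, 2.8]
grip_width: 0.0493
```

```bash
python3 - <<'E'
from h import *
o=st()
E
```

```text
t 43.28 pos [ 0.5333 -0.3502  0.0212] rot [-9.0000e+01  1.0000e-02 -1.4403e+02] F [-1.95  1.16  2.79] w 0.0493 T [0.19 0.33 0.02]
```

Call:
{"name": "move_arm", "arguments": {
  "moves": [
    [0, -10, 0, 0, 0, 0],
    [0, -30, 0, 0, 0, 0],
    [0, -60, 0, 0, 0, 0],
    [0, -95, 0, 0, 0, 0],
    [0, -130, 0, 0, 0, 0],
    [0, -155, 0, 0, 0, 0],
    [0, -165, 0, 0, 0, 0],
    [0, -165, 0, 0, 0, 0],
    [0, -165, 0, 0, 0, 0]
  ]
}}

```text
time_s: 44.03
tool_pos: [0.533, -0.3497, 0.1852]
tool_rot: [-90.1, 0.0, -144.0]
force: [-0.2, 0.3, -2.0]
grip_width: 0.0496
```

```bash
python3 - <<'E'
from h import *
o=st()
to([.4975,-.0137,.16],-26.2)
E
```

```text
t 44.03 pos [ 0.533  -0.3497  0.1852] rot [ -90.05    0.   -144.03] F [-0.16  0.35 -2.01] w 0.0496 T [-0.04  0.18  0.03]
shift [-168.7   25.4 -292.8] turn [ 3.0000e-02 -1.1783e+02 -6.0000e-02]
```

Call:
{"name": "move_arm", "arguments": {
  "moves": [
    [-10, 0, -17, 0, -7, 0],
    [-20, 0, -34, 0, -14, 0],
    [-30, 0, -51, 0, -21, 0],
    [-40, 0, -69, 0, -28, 0],
    [-50, 0, -87, 0, -35, 0],
    [-60, 0, -105, 0, -42, 0],
    [-70, 0, -123, 0, -49, 0],
    [-80, 0, -141, 0, -56, 0],
    [-90, 0, -158, 0, -63, 0],
    [-100, 0, -175, 0, -70, 0],
    [-110, 0, -192, 0, -77, 0],
    [-120, 0, -209, 0, -84, 0],
    [-130, 0, -226, 0, -91, 0],
    [-140, 0, -243, 0, -98, 0],
    [-150, 0, -260, 0, -105, 0],
    [-160, 0, -277, 0, -112, 0],
    [-168.7, 5, -292.8, 0, -117.8, 0],
    [-168.7, 15, -292.8, 0, -117.8, 0],
    [-168.7, 25, -292.8, 0, -117.8, 0],
    [-168.7, 25, -292.8, 0, -117.8, 0]
  ]
}}

```text
time_s: 45.7
tool_pos: [0.4952, -0.0148, 0.1573]
tool_rot: [-90.3, 0.3, -26.3]
force: [-0.2, -0.2, -2.4]
grip_width: 0.0498
```

Call:
{"name": "move_arm", "arguments": {
  "moves": [
    [0, 10, 0, 0, 0, 0],
    [0, 20, 0, 0, 0, 0],
    [0, 28, 0, 0, 0, 0],
    [0, 32, 0, 0, 0, 0],
    [0, 35, 0, 0, 0, 0],
    [0, 35, 0, 0, 0, 0],
    [0, 35, 0, 0, 0, 0],
    [0, 35, 0, 0, 0, 0]
  ]
}}

```text
time_s: 46.37
tool_pos: [0.4982, -0.0141, 0.1265]
tool_rot: [-90.0, -0.0, -26.2]
force: [-0.1, -0.1, -1.3]
grip_width: 0.0495
```

```bash
python3 - <<'E'
from h import *
o=st()
to([.4975,-.0137,.1135],-26.2)
E
```

```text
t 46.37 pos [ 0.4982 -0.0141  0.1265] rot [-8.997e+01 -4.000e-02 -2.624e+01] F [-0.13 -0.08 -1.3 ] w 0.0495 T [-0.03 -0.01  0.01]
shift [-0.8 13.   0. ] turn [-0.03 -0.04  0.04]
```

Call:
{"name": "move_arm", "arguments": {
  "moves": [
    [-0.5, 4, 0, 0, 0, 0],
    [-0.5, 8, 0, 0, 0, 0],
    [-0.5, 13, 0, 0, 0, 0],
    [-0.5, 13, 0, 0, 0, 0],
    [-0.5, 13, 0, 0, 0, 0],
    [-0.5, 13, 0, 0, 0, 0]
  ]
}}

```text
time_s: 46.87
tool_pos: [0.4974, -0.0139, 0.113]
tool_rot: [-90.0, 0.0, -26.2]
force: [0.6, 0.2, -2.1]
grip_width: 0.0495
```

```bash
python3 - <<'E'
from h import *
o=st()
to([.4975,-.0137,.106],-26.2)
E
```

```text
t 46.87 pos [ 0.4974 -0.0139  0.113 ] rot [-90.01   0.   -26.23] F [ 0.58  0.16 -2.06] w 0.0495 T [-0.01 -0.    0.01]
shift [0.  7.  0.3] turn [ 0.01 -0.03 -0.  ]
```

Call:
{"name": "move_arm", "arguments": {
  "moves": [
    [0, 2, 0, 0, 0, 0],
    [0, 4, 0, 0, 0, 0],
    [0, 6, 0, 0, 0, 0],
    [0, 8, 0, 0, 0, 0],
    [0, 8, 0, 0, 0, 0],
    [0, 8, 0, 0, 0, 0]
  ]
}}

```text
time_s: 47.37
tool_pos: [0.4972, -0.0139, 0.1049]
tool_rot: [-90.0, 0.0, -26.2]
force: [-0.2, -1.0, -2.2]
grip_width: 0.0499
```

```bash
python3 - <<'E'
from h import *
o=st()
E
```

```text
t 47.37 pos [ 0.4972 -0.0139  0.1049] rot [-9.001e+01  1.000e-02 -2.624e+01] F [-0.2  -1.04 -2.22] w 0.0499 T [-0.03 -0.01  0.01]
```

Call:
{"name": "move_arm", "arguments": {
  "moves": [
    [0, 2, 0, 0, 0, 0],
    [0, 4, 0, 0, 0, 0],
    [0, 5, 0, 0, 0, 0],
    [0, 5, 0, 0, 0, 0],
    [0, 5, 0, 0, 0, 0]
  ]
}}

```text
time_s: 47.78
tool_pos: [0.4973, -0.0139, 0.1]
tool_rot: [-90.0, 0.0, -26.2]
force: [1.0, 0.5, -2.2]
grip_width: 0.0498
```

```bash
python3 - <<'E'
from h import *
o=st()
E
```

```text
t 47.78 pos [ 0.4973 -0.0139  0.1   ] rot [-9.001e+01  1.000e-02 -2.623e+01] F [ 1.01  0.46 -2.25] w 0.0498 T [ 0.01 -0.05  0.01]
```

Call:
{"name": "move_arm", "arguments": {
  "moves": [
    [0, 0, 0, 0, 0, 0],
    [0, 0, 0, 0, 0, 0],
    [0, 0, 0, 0, 0, 0],
    [0, 0, 0, 0, 0, 0],
    [0, 0, 0, 0, 0, 0],
    [0, 0, 0, 0, 0, 0],
    [0, -10, 0, 0, 0, 0],
    [0, -40, 0, 0, 0, 0],
    [0, -80, 0, 0, 0, 0],
    [0, -110, 0, 0, 0, 0],
    [0, -120, 0, 0, 0, 0],
    [0, -120, 0, 0, 0, 0],
    [0, -120, 0, 0, 0, 0]
  ],
  "claw": 78
}}

```text
time_s: 48.87
tool_pos: [0.4973, -0.0138, 0.2202]
tool_rot: [-90.0, -0.0, -26.2]
force: [-0.9, 0.2, 0.7]
grip_width: 0.078
```

```bash
python3 - <<'E'
from h import *
o=st();
_,d=shot('scene','s14',(220,150,340,260),6); _,dt=shot('top','t14',(230,170,330,270),7)
for n,dd in(('scene',d),('top',dt)):
    P=cloud(n,dd); r=np.hypot(P[...,0]-.4975,P[...,1]+.0138)
    for a,b in((.085,.098),(.098,.106)):
        m=(r<.03)&(P[...,2]>a)&(P[...,2]<b); print(n,a,m.sum(),np.median(P[m][:,2]),P[m].mean(0).round(4))
    m=(r<.055)&(P[...,2]>.03); print(np.histogram(P[m][:,2],bins=np.arange(.03,.11,.004)))
to([.4806,.2202,.22],-26.23)
E
```

```text
t 48.87 pos [ 0.4973 -0.0138  0.2202] rot [-8.995e+01 -2.000e-02 -2.623e+01] F [-0.91  0.23  0.69] w 0.078 T [-0.01  0.08 -0.03]
scene 0.085 143 0.09408741157248302 [ 0.5014 -0.0179  0.0931]
scene 0.098 154 0.10064842705790267 [ 0.4968 -0.0144  0.1007]
(array([ 19,  42, 146,  56,   0,   1,  11,  71, 111,  13,   8,   5,  30,
        63,  33,  36,  72, 119,  35]), array([0.03 , 0.034, 0.038, 0.042, 0.046, 0.05 , 0.054, 0.058, 0.062,
       0.066, 0.07 , 0.074, 0.078, 0.082, 0.086, 0.09 , 0.094, 0.098,
       0.102, 0.106]))
top 0.085 0 nan [nan nan nan]
top 0.098 0 nan [nan nan nan]
(array([0, 0, 0, 0, 0, 0, 0, 0, 0, 0, 0, 0, 0, 0, 0, 0, 0, 0, 0]), array([0.03 , 0.034, 0.038, 0.042, 0.046, 0.05 , 0.054, 0.058, 0.062,
       0.066, 0.07 , 0.074, 0.078, 0.082, 0.086, 0.09 , 0.094, 0.098,
       0.102, 0.106]))
shift [-117.5   -1.6  203.1] turn [ 0.09 -0.   -0.13]
  return _methods._mean(a, axis=axis, dtype=dtype,
  ret = ret.dtype.type(ret / rcount)
<stdin>:7: RuntimeWarning: Mean of empty slice.
  ret = um.true_divide(
```

View pics/s14.png

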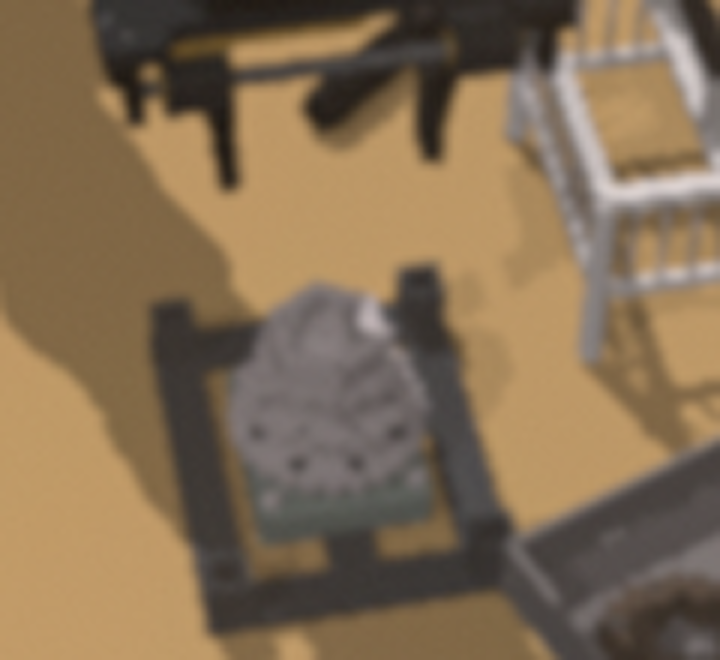

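Call:
{"name": "move_arm", "arguments": {
  "moves": [
    [-18, 0, 32, 0, 0, 0],
    [-36, 0, 63, 0, 0, 0],
    [-54, 0, 94, 0, 0, 0],
    [-72, 0, 125, 0, 0, 0],
    [-90, 0, 156, 0, 0, 0],
    [-108, 0, 187, 0, 0, 0],
    [-117.5, 0, 203, 0, 0, 0],
    [-117.5, 0, 203, 0, 0, 0],
    [-117.5, 0, 203, 0, 0, 0],
    [-117.5, 0, 203, 0, 0, 0]
  ]
}}

```text
time_s: 49.8
tool_pos: [0.4814, 0.2185, 0.2186]
tool_rot: [-90.2, 0.0, -26.3]
force: [-0.9, -0.6, 0.3]
grip_width: 0.0783
```

```bash
python3 - <<'E'
from h import *
o=st();
_,d=shot('top','t15',(230,150,330,250),7)
P=cloud('top',d); r=np.hypot(P[...,0]-.4975,P[...,1]+.0138)
m=(r<.055)&(P[...,2]>.03); print(np.histogram(P[m][:,2],bins=np.arange(.03,.11,.004)))
to([.4806,.2202,.1459],-26.23)
E
```

```text
t 49.8 pos [0.4814 0.2185 0.2186] rot [-9.017e+01  4.000e-02 -2.631e+01] F [-0.86 -0.59  0.31] w 0.0783 T [-0.04 -0.03 -0.  ]
(array([24, 31, 68, 35,  9,  1, 13, 36, 55, 20,  3,  3, 21, 38, 32, 23, 46,
       62, 41]), array([0.03 , 0.034, 0.038, 0.042, 0.046, 0.05 , 0.054, 0.058, 0.062,
       0.066, 0.07 , 0.074, 0.078, 0.082, 0.086, 0.09 , 0.094, 0.098,
       0.102, 0.106]))
shift [-1.9 73.2  1.5] turn [ 0.12 -0.14 -0.03]
```

View pics/t15.png

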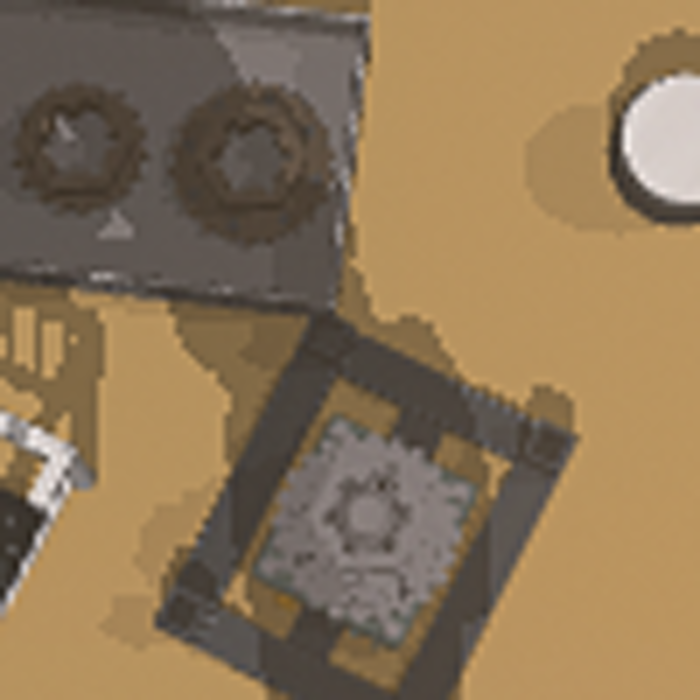

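Call:
{"name": "move_arm", "arguments": {
  "moves": [
    [0, 10, 0.5, 0, 0, 0],
    [0, 35, 0.5, 0, 0, 0],
    [0, 60, 0.5, 0, 0, 0],
    [0, 71, 0.5, 0, 0, 0],
    [0, 71, 0.5, 0, 0, 0],
    [0, 71, 0.5, 0, 0, 0],
    [0, 71, 0.5, 0, 0, 0]
  ]
}}

```text
time_s: 50.43
tool_pos: [0.4828, 0.2206, 0.1503]
tool_rot: [-89.9, -0.1, -26.3]
force: [-0.3, -0.3, 0.8]
grip_width: 0.0783
```

```bash
python3 - <<'E'
from h import *
o=st();
to([.4806,.2202,.1459],-26.23)
E
```

```text
t 50.43 pos [0.4828 0.2206 0.1503] rot [-8.990e+01 -6.000e-02 -2.628e+01] F [-0.33 -0.34  0.84] w 0.0783 T [-0.   -0.05 -0.03]
shift [-1.8  4.4 -1.4] turn [-0.1  -0.05  0.06]
```

Call:
{"name": "move_arm", "arguments": {
  "moves": [
    [-1, 3, -0.4, 0, 0, 0],
    [-1, 3.5, -0.4, 0, 0, 0],
    [-1, 3.5, -0.4, 0, 0, 0],
    [-1, 3.5, -0.4, 0, 0, 0],
    [-1, 3.5, -0.4, 0, 0, 0]
  ]
}}

```text
time_s: 50.85
tool_pos: [0.481, 0.2208, 0.1459]
tool_rot: [-90.0, -0.0, -26.2]
force: [0.3, -0.7, 0.5]
grip_width: 0.0784
```

```bash
python3 - <<'E'
from h import *
o=st();
to([.4806,.2202,.1459],-26.23)
E
```

```text
t 50.85 pos [0.481  0.2208 0.1459] rot [-8.996e+01 -2.000e-02 -2.623e+01] F [ 0.35 -0.67  0.51] w 0.0784 T [-0.   -0.02  0.06]
shift [-0.1  0.  -0.7] turn [-0.04  0.    0.02]
```

Call:
{"name": "move_arm", "arguments": {
  "moves": [
    [-0.1, 0, -0.5, 0, 0, 0],
    [-0.1, 0, -0.5, 0, 0, 0],
    [-0.1, 0, -0.5, 0, 0, 0],
    [-0.1, 0, -0.5, 0, 0, 0],
    [-0.1, 0, -0.5, 0, 0, 0],
    [-0.1, 0, -0.5, 0, 0, 0],
    [-0.1, 0, -0.5, 0, 0, 0],
    [-0.1, 0, -0.5, 0, 0, 0],
    [-0.1, 0, -0.5, 0, 0, 0],
    [-0.1, 0, -0.5, 0, 0, 0],
    [-0.1, 0, -0.5, 0, 0, 0],
    [-0.1, 0, -0.5, 0, 0, 0],
    [-0.1, 0, -0.5, 0, 0, 0],
    [-0.1, 0, -0.5, 0, 0, 0],
    [-0.1, 0, -0.5, 0, 0, 0],
    [-0.1, 0, -0.5, 0, 0, 0]
  ],
  "claw": 0,
  "newtons": 50
}}

```text
time_s: 52.18
tool_pos: [0.4805, 0.2202, 0.1456]
tool_rot: [-90.0, 0.0, -26.2]
force: [-0.3, -0.2, -0.1]
grip_width: 0.0133
```

```bash
python3 - <<'E'
from h import *
o=st();
E
```

```text
t 52.18 pos [0.4805 0.2202 0.1456] rot [-90.01   0.   -26.23] F [-0.27 -0.22 -0.08] w 0.0133 T [-0.09  0.13  0.07]
```

Call:
{"name": "move_arm", "arguments": {
  "moves": [
    [0, -8, 0, 0, 0, 0],
    [0, -22, 0, 0, 0, 0],
    [0, -42, 0, 0, 0, 0],
    [0, -65, 0, 0, 0, 0],
    [0, -90, 0, 0, 0, 0],
    [0, -108, 0, 0, 0, 0],
    [0, -118, 0, 0, 0, 0],
    [0, -118, 0, 0, 0, 0],
    [0, -118, 0, 0, 0, 0]
  ]
}}

```text
time_s: 52.93
tool_pos: [0.4801, 0.22, 0.2626]
tool_rot: [-90.1, 0.0, -26.2]
force: [-0.8, 0.7, -7.8]
grip_width: 0.0133
```

```bash
python3 - <<'E'
from h import *
o=st();
to([.4976,-.0143,.265],-26.22)
E
```

```text
t 52.93 pos [0.4801 0.22   0.2626] rot [-9.006e+01  4.000e-02 -2.623e+01] F [-0.78  0.72 -7.8 ] w 0.0133 T [ 0.05  0.1  -0.02]
shift [ 119.3   -2.2 -202.5] turn [ 0.06 -0.01 -0.04]
```

Call:
{"name": "move_arm", "arguments": {
  "moves": [
    [8, -2, -14, 0, 0, 0],
    [24, -2, -41, 0, 0, 0],
    [40, -2, -68, 0, 0, 0],
    [56, -2, -95, 0, 0, 0],
    [72, -2, -122, 0, 0, 0],
    [88, -2, -149, 0, 0, 0],
    [102, -2, -173, 0, 0, 0],
    [112, -2, -190, 0, 0, 0],
    [119.3, -2, -202.5, 0, 0, 0],
    [119.3, -2, -202.5, 0, 0, 0],
    [119.3, -2, -202.5, 0, 0, 0],
    [119.3, -2, -202.5, 0, 0, 0]
  ]
}}

```text
time_s: 53.93
tool_pos: [0.4972, -0.0133, 0.2643]
tool_rot: [-90.0, 0.1, -26.2]
force: [-0.4, -0.0, -6.9]
grip_width: 0.0134
```

```bash
python3 - <<'E'
from h import *
o=st();
to([.4976,-.0143,.19],-26.22)
E
```

```text
t 53.93 pos [ 0.4972 -0.0133  0.2643] rot [-90.03   0.13 -26.2 ] F [-0.45 -0.05 -6.89] w 0.0134 T [ 0.04  0.02 -0.02]
shift [ 1.  74.3 -0.7] turn [ 0.03  0.02 -0.13]
```

Call:
{"name": "move_arm", "arguments": {
  "moves": [
    [0.5, 10, -0.4, 0, 0, 0],
    [0.7, 25, -0.5, 0, 0, 0],
    [0.7, 42, -0.5, 0, 0, 0],
    [0.7, 58, -0.5, 0, 0, 0],
    [0.7, 70, -0.5, 0, 0, 0],
    [0.7, 76, -0.5, 0, 0, 0],
    [0.7, 76, -0.5, 0, 0, 0],
    [0.7, 76, -0.5, 0, 0, 0],
    [0.7, 76, -0.5, 0, 0, 0]
  ]
}}

```text
time_s: 54.68
tool_pos: [0.4992, -0.0147, 0.1905]
tool_rot: [-89.9, -0.1, -26.2]
force: [-0.1, 0.2, -7.1]
grip_width: 0.0131
```

```bash
python3 - <<'E'
from h import *
o=st();
to([.4976,-.0143,.178],-26.22)
shot('scene','s16',(220,140,340,260),6)
E
```

```text
t 54.68 pos [ 0.4992 -0.0147  0.1905] rot [-89.94  -0.09 -26.22] F [-0.11  0.21 -7.14] w 0.0131 T [ 0.02 -0.06 -0.  ]
shift [-1.7 12.5 -0.4] turn [-0.06 -0.    0.09]
```

View pics/s16.png

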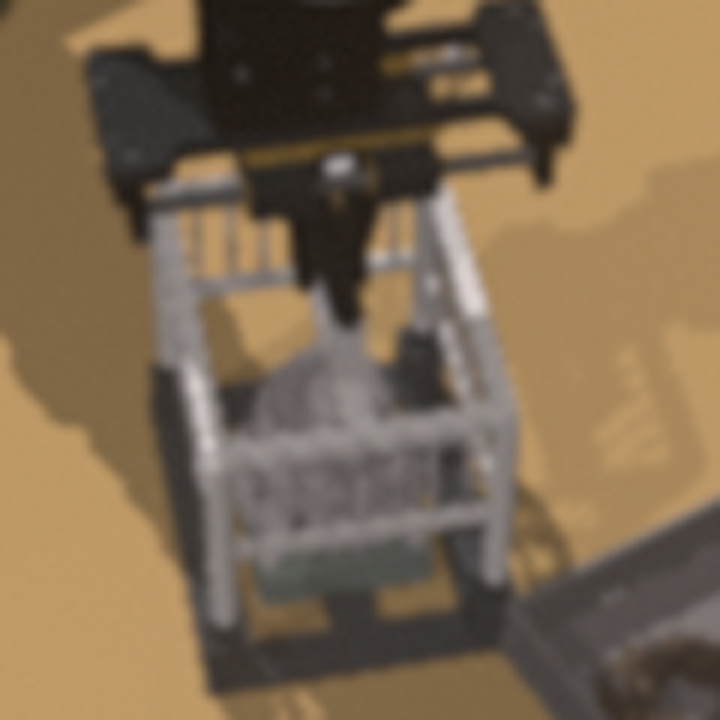

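Aligned with the sockets. Let it settle while correcting.

Call:
{"name": "move_arm", "arguments": {
  "moves": [
    [-0.5, 3, -0.2, 0, 0, 0],
    [-0.5, 4, -0.2, 0, 0, 0],
    [-0.5, 4, -0.2, 0, 0, 0],
    [-0.5, 4, -0.2, 0, 0, 0],
    [-0.5, 4, -0.2, 0, 0, 0],
    [-0.5, 4, -0.2, 0, 0, 0]
  ]
}}

```text
time_s: 55.23
tool_pos: [0.498, -0.0148, 0.1857]
tool_rot: [-90.0, -0.0, -26.2]
force: [-0.6, 0.2, -6.7]
grip_width: 0.0134
```

```bash
python3 - <<'E'
from h import *
o=st();
to([.4976,-.0143,.178],-26.22)
E
```

```text
t 55.23 pos [ 0.498  -0.0148  0.1857] rot [-8.999e+01 -1.000e-02 -2.624e+01] F [-0.61  0.17 -6.71] w 0.0134 T [-0.01 -0.01  0.03]
shift [-0.6  7.7  0.3] turn [-0.01 -0.02  0.01]
```

Call:
{"name": "move_arm", "arguments": {
  "moves": [
    [-0.4, 2, 0.2, 0, 0, 0],
    [-0.4, 4, 0.2, 0, 0, 0],
    [-0.4, 6, 0.2, 0, 0, 0],
    [-0.4, 8, 0.2, 0, 0, 0],
    [-0.4, 10, 0.2, 0, 0, 0],
    [-0.4, 10, 0.2, 0, 0, 0],
    [-0.4, 10, 0.2, 0, 0, 0]
  ]
}}

```text
time_s: 55.82
tool_pos: [0.4976, -0.0144, 0.1754]
tool_rot: [-90.0, 0.0, -26.2]
force: [-0.2, 1.6, -7.4]
grip_width: 0.0136
```

```bash
python3 - <<'E'
from h import *
o=st();
E
```

```text
t 55.82 pos [ 0.4976 -0.0144  0.1754] rot [-9.001e+01  1.000e-02 -2.623e+01] F [-0.23  1.55 -7.36] w 0.0136 T [-0.    0.03  0.02]
```

Feet are about 5 mm into the sockets, with no contact load. Continue.

Call:
{"name": "move_arm", "arguments": {
  "moves": [
    [0, 3, 0, 0, 0, 0],
    [0, 6, 0, 0, 0, 0],
    [0, 9, 0, 0, 0, 0],
    [0, 12, 0, 0, 0, 0],
    [0, 15, 0, 0, 0, 0],
    [0, 18, 0, 0, 0, 0],
    [0, 19.5, 0, 0, 0, 0],
    [0, 19.5, 0, 0, 0, 0],
    [0, 19.5, 0, 0, 0, 0]
  ]
}}

```text
time_s: 56.57
tool_pos: [0.4976, -0.0144, 0.156]
tool_rot: [-90.0, 0.0, -26.2]
force: [1.0, -0.5, -7.5]
grip_width: 0.0134
```

```bash
python3 - <<'E'
from h import *
o=st();
E
```

```text
t 56.57 pos [ 0.4976 -0.0144  0.156 ] rot [-9.000e+01  1.000e-02 -2.623e+01] F [ 1.03 -0.48 -7.46] w 0.0134 T [ 0.1  -0.08  0.05]
```

Call:
{"name": "move_arm", "arguments": {
  "moves": [
    [0, 1, 0, 0, 0, 0],
    [0, 1.8, 0, 0, 0, 0],
    [0, 2.2, 0, 0, 0, 0],
    [0, 2.2, 0, 0, 0, 0],
    [0, 2.2, 0, 0, 0, 0]
  ]
}}

```text
time_s: 56.98
tool_pos: [0.4977, -0.0145, 0.1539]
tool_rot: [-90.0, -0.0, -26.2]
force: [0.5, 0.3, -7.0]
grip_width: 0.0131
```

```bash
python3 - <<'E'
from h import *
o=st();
E
```

```text
t 56.98 pos [ 0.4977 -0.0145  0.1539] rot [-8.999e+01 -1.000e-02 -2.624e+01] F [ 0.49  0.35 -6.95] w 0.0131 T [ 0.04 -0.09  0.04]
```

Call:
{"name": "move_arm", "arguments": {
  "moves": [
    [0, 0, 0, 0, 0, 0],
    [0, 0, 0, 0, 0, 0],
    [0, 0, 0, 0, 0, 0],
    [0, 0, 0, 0, 0, 0],
    [0, 0, 0, 0, 0, 0],
    [0, 0, 0, 0, 0, 0],
    [0, 0, 0, 0, 0, 0],
    [0, -15, 0, 0, 0, 0],
    [0, -45, 0, 0, 0, 0],
    [0, -75, 0, 0, 0, 0],
    [0, -105, 0, 0, 0, 0],
    [0, -105, 0, 0, 0, 0]
  ],
  "claw": 60
}}

```text
time_s: 57.98
tool_pos: [0.5008, -0.0146, 0.2648]
tool_rot: [-89.6, -0.4, -26.2]
force: [0.6, -0.7, 0.3]
grip_width: 0.0598
```

Move the arm aside (toward +y, high) and verify.

Call:
{"name": "move_arm", "arguments": {
  "moves": [
    [-15, 0, 30, 0, 0, 0],
    [-30, 0, 60, 0, 0, 0],
    [-45, 0, 95, 0, 0, 0],
    [-60, 0, 130, 0, 0, 0],
    [-80, 0, 165, 0, 0, 0],
    [-100, 0, 200, 0, 0, 0],
    [-120, 0, 235, 0, 0, 0],
    [-140, 0, 270, 0, 0, 0],
    [-150, 0, 290, 0, 0, 0],
    [-150, 0, 290, 0, 0, 0],
    [-150, 0, 290, 0, 0, 0]
  ]
}}

```text
time_s: 58.9
tool_pos: [0.4905, 0.3133, 0.2578]
tool_rot: [-90.1, 0.0, -26.1]
force: [0.4, -0.2, -0.7]
grip_width: 0.0596
```

```bash
python3 - <<'E'
from h import *
o=st()
for n,f in(("top","t20"),("scene","s20")):
    p,d=shot(n,f)
    P=cloud(n,d)
    m=(abs(P[...,0]-.51)<.14)&(abs(P[...,1]+.01)<.14)
    k=m&(P[...,2]>.117)&(P[...,2]<.133)
    q=(P[k][:,:2]*1000).astype(np.float32); print(n,len(q),cv2.minAreaRect(q), np.median(P[k][:,2]))
    k=m&(P[...,2]>.15); q=(P[k][:,:2]*1000).astype(np.float32); print(len(q), len(q)and cv2.minAreaRect(q),np.median(P[k][:,2]))
    P0=cloud(n,np.load(n+"0.npy"))
    k=(abs(P0[...,0]-.51)<.14)&(abs(P0[...,1]+.01)<.14)&(P0[...,2]>.15);print('bar z before',np.median(P0[k][:,2]))
    cv2.imwrite(f'pics/{f}v.png',cv2.resize(cv2.imread(f+'_raw.png')[130:330,120:420],None,fx=2.6,fy=2.6,interpolation=cv2.INTER_CUBIC))
E
```

```text
t 58.9 pos [0.4905 0.3133 0.2578] rot [-9.010e+01  1.000e-02 -2.605e+01] F [ 0.36 -0.23 -0.7 ] w 0.0596 T [-0.02 -0.02  0.  ]
top 603 ((496.7900695800781, -13.573463439941406), (134.30686950683594, 166.59214782714844), 63.67988967895508) 0.12601579259346538
143 ((496.7592468261719, -13.841093063354492), (14.248295783996582, 99.73424530029297), 63.743812561035156) 0.16864142881665378
bar z before 0.16811173817880082
scene 866 ((497.1917724609375, -14.987960815429688), (134.64353942871094, 172.2356719970703), 63.95412826538086) 0.125536703827789
190 ((498.5647277832031, -15.611675262451172), (14.525520324707031, 102.24545288085938), 63.6783447265625) 0.16865965204365968
bar z before 0.16849373747006682
```

View pics/t20v.png

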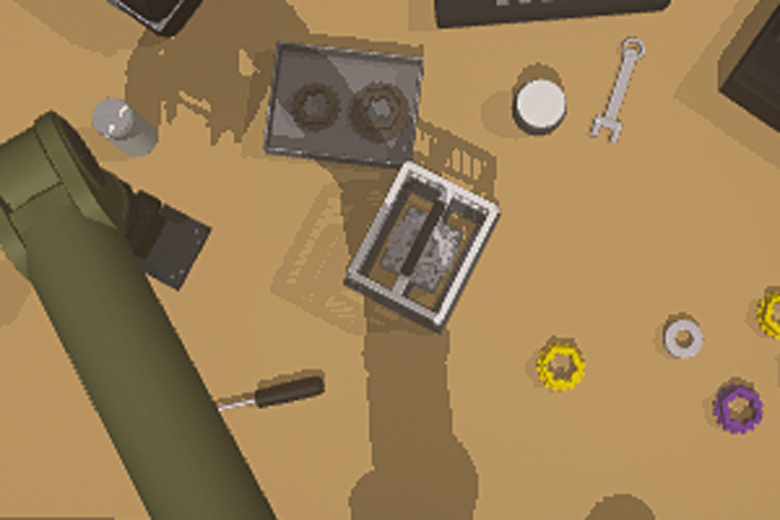

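View pics/s20v.png

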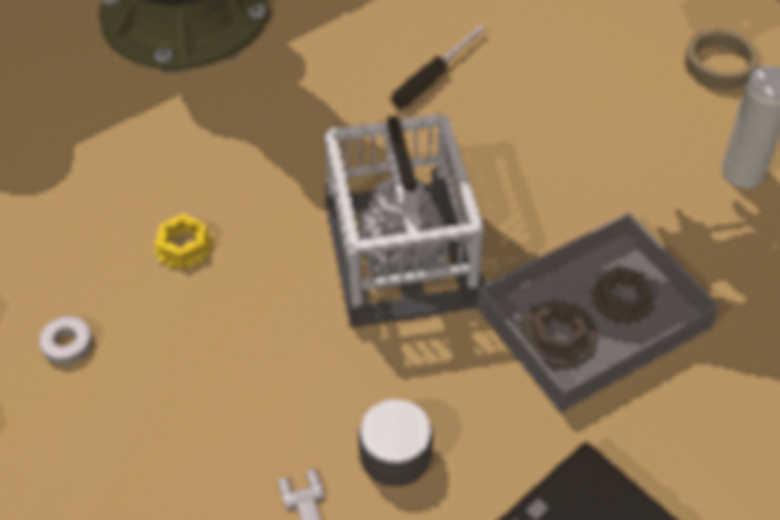

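```bash
python3 -c "
from h import *
st();print(job.sign_off())"
```

```text
t 59.0 pos [0.4918 0.3104 0.2585] rot [-9.007e+01 -3.000e-02 -2.633e+01] F [ 0.82 -0.49 -0.12] w 0.0597 T [ 0.   -0.06  0.04]
the job is handed in; nothing more can be done
None
```

The job is done and handed in at about 59 s. I stood the guard on the bench and put both worn sprockets in the scrap tray. Then I slid the large, medium and small new sprockets onto the shaft, lined up with the master spline. Last, I set the guard back in its sockets.

What the last checks showed:
- **Sprockets:** before the guard went back on, depth readings put the three sprocket plates at about 40, 62 and 84 mm, which is where they should be when home. All three went down with no sign of jamming.
- **Guard:** its height matches the start to within about 0.5 mm. The two cameras put its centre 1 to 1.5 mm from the start, and its angle is unchanged within about 0.6°.
- **Tray and bench:** both worn sprockets lie flat inside the tray. The bench items and look-alikes in view look undisturbed; I checked this by eye, not by measurement.
- **Arm:** it was holding clear of everything when I handed in.

No check failed or disagreed. None of the new sprockets had moved when I re-checked them before picking them up. The hand-in gave no verdict.

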